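Sort the gingerbread and rack the tray

ROBOT

A 6-joint arm with a two-finger parallel gripper is mounted at the origin on the work surface. World frame = base frame: x ahead of the robot, y to its left, z up, the work surface at z = 0. Lengths are in mm, angles in rad, forces in N, time in s.
With the tool pointing down it reaches from about 275 to 1000 mm from the base axis. Payload 8.4 kg.
Tool frame: the origin (TCP) lies midway between the tips of the shut fingers; the grasp point (between the pads) lies 19 mm behind it; z points along the fingers, y is the line along which they close (so a half turn about z gives the same grasp; the last joint's range is limited). The gripper opens to 85 mm and grips with 20 to 120 N. Pads are 22 mm wide; open, the fingers measure 114 mm over their backs; the gripper's body (76 mm by 85 mm) begins 54 mm behind the grasp point. The pads swing forward as they close: fully open they stand 13 mm farther back than shut.
Start: joints at [-1.229, 0.353, 1.633, -0, 1.155, -0.002], TCP at [210.666, -588.428, 231.281] pointing down, gripper open.
Joint ranges: [-2.63, 2.63], [-0.92, 2.1], [0.06, 2.66], [-1.3, 4.44], [0, 2.69], [-3.02, 3.02]. Speed limits (rad/s): [2.22, 2.22, 2.79, 3.14, 3.14, 3.14].

INTERFACE

Orientations are given as [roll, pitch, yaw] about the fixed x, y, z axes, in that order (R = Rz(yaw) Ry(pitch) Rx(roll)).
In Python, from rig import telemetry, optics, r gives the robot as it stands.
- The arm moves only by the tool play_rows, never from a script. Its arguments are lists of equal length, an entry for each row: "dp": the shift along the tool's x, y, z in units of 40 mm (1.0 is 40 mm), a list of three; "rot": the turn, a rotation vector about the tool's x, y, z in units of 6 degrees (1.0 is 6 degrees), a list of three. In form: {"dp": [[tx, ty, tz], ...], "rot": [[ax, ay, az], ...]}. A call has 1 to 5 rows; each row is the pose to reach, as a shift and turn from the pose commanded when the call began, along the tool's axes at that moment; what a row does not reach only later rows make up. A row lasts 1/12 s, in which the tool goes at most 41.7 mm and 7.16 degrees, less where a joint would pass 70% of its speed; a pose out of reach is approached as far as the arm can. A call with a gripper value outside its range is refused whole. "fingers" is the opening, from 0 (shut) to 1 (fully open), set as the call begins (left out, the last holds). The fingers move at their own pace and stop on an object; "grip_force" is the grip in N (left out, the last holds). Time passes only in rows, so rows that repeat a pose let the fingers close. It gives the time, the measured TCP pose, the force, the opening and the grip force at its end, in the units of the state.
- telemetry.sense(): the state, without advancing time (a new reading comes with each control period).
- optics.grab_frame(name): name is "side" or "top" or "wrist"; returns a dict with "color" (420x560x3 uint8, red, green, blue), "mtx" (3x3 intrinsics, pixels), "D" ([k1, k2, p1, p2, k3] as OpenCV has them; the pictures are not rectified), "R" (3x3) and "t" (3): a world point X has camera coordinates R X + t; the wrist camera has in their place "mount" (4x4, takes a point from camera to tool coordinates, whose origin is the TCP and whose axes are the flange's). Camera axes: x right, y down, z forward; pixel columns grow to the right and rows downward; lengths in mm; the calibration is good to about 2 mm. A picture is of the moment at which its call begins: read the wrist's pose just before it. There is no depth.
- r.sign_off(): hands the job in; it is judged then, once.
The state is a dict: "clock": time; "qpos": joint angles; "qvel": joint speeds; "joint_efforts": joint torques, N m; "eef_pos": TCP position; "tcp_rot": TCP orientation; "contact_force": force on the tool from outside, world axes, zero at the start; "wrist_torque": the same for the moment, N m; "opening": opening from 0.0 (shut) to 1.0 (fully open); "grasp_force": force on a finger pad.
Only numpy, scipy, OpenCV 4.12 (cv2) and the standard library are available. Lean on these libraries where they do the work, as an engineer would, in place of code of your own. Each camera call takes 0.05 s, during which the arm holds its last target. There are 200 camera calls.

TASK

Lay every whole gingerbread biscuit flat on the baking tray, iced side up, side by side and not on top of one another; once they are all on it, slide the tray into the bottom slot of the pan rack until it is fully home against the back stop. Drop every broken biscuit into the white tub, at any time. Leave the rolling pin, the jar and the two cutters where they are.

Things in the scene. Friction and masses are not known exactly. Their poses are not given: they have to be found in the camera images.
- rack: Aluminium countertop pan rack, fixed; open above and in front (towards the robot): 4 posts 160 mm tall at x = 5 and 199, y +-152, three pairs of side runners, no floor. Only the bottom slot is used. Above 80 mm there are only side runners (over 128 from the centre line) and a bar across the back. Origin: on the table, in the middle under the front ends of the runners; +x into the rack, z up. Tray home: its origin at x = 102, y = 0 of the rack, axes parallel.
- rack_mouth (a point): Middle of the bottom slot's mouth, 24 above the rack's origin. Per side a groove for the tray's lip: lower runner's top 17 and upper runner's underside 34 above the table, side web 140 from the centre line (5 to spare per side). Mouth plates flare out from here to x = -22, where the mouth is 306 wide. The back stop, a flat bar 10 to 38 high, meets the tray's rear wall 202 behind the mouth. Axes as the rack's. (mm)
- tray: Dark steel baking tray loose, about 0.5 kg, on the table before the rack: 200 mm deep (x), 246 wide (y), 26 high, floor and walls 3 thick. Along both sides a lip 12 wide, 22 to 26 high, makes it 270 wide. It slides easily (friction about 0.25) on the table all the way in; only the lips enter the grooves. Origin: centre of the underside; +x to its rear end (enters first), z up.
- tray_handle (a point): Centre of the tray's handle, at x = -148, z = 23 of the tray: a straight steel bar at its front (robot) end, along y, 120 long, 10 thick (x), 16 to 30 high, held by two arms at y = +-55; 43 free between bar and front wall. Axes as the tray's. (mm)
- whole0: Whole gingerbread biscuit (may be absent): rectangle 80 (x) by 50 (y), 14 thick, 35 g, with a full white icing frame and five almonds. Lies flat on the table at the start, icing up. Origin: centre of the underside; z up through the iced side. (mm)
- whole1: Whole gingerbread biscuit (may be absent): rectangle 80 (x) by 50 (y), 14 thick, 35 g, with a full white icing frame and five almonds. Lies flat on the table at the start, icing up. Origin: centre of the underside; z up through the iced side. (mm)
- whole2: Whole gingerbread biscuit (may be absent): rectangle 80 (x) by 50 (y), 14 thick, 35 g, with a full white icing frame and five almonds. Lies flat on the table at the start, icing up. Origin: centre of the underside; z up through the iced side. (mm)
- whole3: Whole gingerbread biscuit (may be absent): rectangle 80 (x) by 50 (y), 14 thick, 35 g, with a full white icing frame and five almonds. Lies flat on the table at the start, icing up. Origin: centre of the underside; z up through the iced side. (mm)
- broken0: Broken gingerbread biscuit (may be absent): a piece 58 long (x) by 50 (y), 14 thick, 25 g; one end snapped off in a step: a full-width part (50 wide) from x = -29 to +7 and a narrower tongue (y = -25 to +3) from x = +7 to +29. Lies flat on the table at the start. Origin: on the underside, at the middle of the 58 by 50 outline; z up. (mm)
- broken1: Broken gingerbread biscuit (may be absent): a piece 58 long (x) by 50 (y), 14 thick, 25 g; one end snapped off in a step: a full-width part (50 wide) from x = -29 to +7 and a narrower tongue (y = -25 to +3) from x = +7 to +29. Lies flat on the table at the start. Origin: on the underside, at the middle of the 58 by 50 outline; z up. (mm)
- broken2: Broken gingerbread biscuit (may be absent): a piece 58 long (x) by 50 (y), 14 thick, 25 g; one end snapped off in a step: a full-width part (50 wide) from x = -29 to +7 and a narrower tongue (y = -25 to +3) from x = +7 to +29. Lies flat on the table at the start. Origin: on the underside, at the middle of the 58 by 50 outline; z up. (mm)
- tub: White plastic tub for broken biscuits, loose, 0.5 kg, open above: outside 125 (x) by 180 (y), 70 high, walls 4 and floor about 4 thick. Origin: centre of the underside, z up. (mm)
- rolling_pin: Wooden rolling pin, 52 thick, about 420 long (along its x), lying aside. Leave alone. Origin: under its middle. (mm)
- canister: White jar, 90 in diameter, 110 high, standing beside the rack. Leave alone. Origin: centre of the underside. (mm)
- cutter_star: Steel star-shaped biscuit cutter, 84 across, 24 high, on the table. Leave alone. Origin: centre, at table height. (mm)
- cutter_heart: Steel heart-shaped biscuit cutter, 72 across, 24 high, on the table. Leave alone. Origin: centre, at table height. (mm)
Mind the look-alikes: they are no part of the job. What is shaped like the broken2 but purple is not meant.

How it is judged (in metres and radians):
On the way, in this order (a step that is already met when the one before it is completed fails the run):
1. all whole biscuits lie flat in the tray, side by side, while the tray is still out of the rack (x of whole0 in the frame of tray between -0.09 and 0.09 m and y of whole0 in the frame of tray between -0.115 and 0.115 m and z of whole0 in the frame of tray between -0.004 and 0.01 m and angle between each of whole0, whole1, whole2, whole3's own z axis and vertical below 0.15 rad and x of whole1 in the frame of tray between -0.09 and 0.09 m and y of whole1 in the frame of tray between -0.115 and 0.115 m and z of whole1 in the frame of tray between -0.004 and 0.01 m and x of whole2 in the frame of tray between -0.09 and 0.09 m and y of whole2 in the frame of tray between -0.115 and 0.115 m and z of whole2 in the frame of tray between -0.004 and 0.01 m and x of whole3 in the frame of tray between -0.09 and 0.09 m and y of whole3 in the frame of tray between -0.115 and 0.115 m and z of whole3 in the frame of tray between -0.004 and 0.01 m and x of tray in the frame of rack below 0.04 m), for 0.2 s.
2. the loaded tray is fully home in the bottom slot of the rack (x of whole0 in the frame of tray between -0.09 and 0.09 m and y of whole0 in the frame of tray between -0.115 and 0.115 m and z of whole0 in the frame of tray between -0.004 and 0.01 m and angle between each of whole0, whole1, whole2, whole3's own z axis and vertical below 0.15 rad and x of whole1 in the frame of tray between -0.09 and 0.09 m and y of whole1 in the frame of tray between -0.115 and 0.115 m and z of whole1 in the frame of tray between -0.004 and 0.01 m and x of whole2 in the frame of tray between -0.09 and 0.09 m and y of whole2 in the frame of tray between -0.115 and 0.115 m and z of whole2 in the frame of tray between -0.004 and 0.01 m and x of whole3 in the frame of tray between -0.09 and 0.09 m and y of whole3 in the frame of tray between -0.115 and 0.115 m and z of whole3 in the frame of tray between -0.004 and 0.01 m and x of tray in the frame of rack above 0.094 m and y of tray in the frame of rack between -0.01 and 0.01 m and angle between the x axis of tray and the x axis of rack, either way round below 0.06 rad and z of tray in the frame of rack below 0.008 m), for 0.2 s.
At the end, for the whole second after the job is handed in: Every whole biscuit lies flat (within 0.15 rad) on the tray's floor, none on another; the tray is home in the bottom slot (within 8 mm of touching the back stop, 10 mm sideways, 0.06 rad); every broken biscuit is inside the tub, which stands upright; all at rest (all of step 2 and x of broken0 in the frame of tub between -0.0605 and 0.0605 m and y of broken0 in the frame of tub between -0.088 and 0.088 m and z of broken0 in the frame of tub between 0 and 0.055 m and x of broken1 in the frame of tub between -0.0605 and 0.0605 m and y of broken1 in the frame of tub between -0.088 and 0.088 m and z of broken1 in the frame of tub between 0 and 0.055 m and x of broken2 in the frame of tub between -0.0605 and 0.0605 m and y of broken2 in the frame of tub between -0.088 and 0.088 m and z of broken2 in the frame of tub between 0 and 0.055 m and linear speed of each of whole0, whole1, whole2, whole3, broken0, broken1, broken2, tray below 0.03 m/s and angle between tub's own z axis and vertical below 0.15 rad and angle between tray's own z axis and vertical below 0.05 rad).
It fails at once if a bystander (rolling pin, jar, cutter) is moved by more than 30 mm (distance of any of rolling_pin, canister, cutter_star, cutter_heart from where it was at the start of the episode above 0.03 m).
Of whole0, whole1, whole2, whole3 only 3 to 4 are there at a start; the rules pass over those that are not, and their reading is None.
Of broken0, broken1, broken2 only 2 to 3 are there at a start; the rules pass over those that are not, and their reading is None.
At some moment in a run one of whole0, whole1, whole2, whole3, broken0, broken1, broken2, tray may be knocked a few centimetres aside while the robot is not near it.
Once in a run the grip may slacken for a moment while it holds something.
It also fails if it takes over 208 s, if anything falls off the work surface, if the arm or the gripper's body presses on something with over 40 N, if the wrist force passes 120 N, or if a joint passes its speed limit or range.

## Working session

There is one attempt and no reset: what is moved stays moved. The work goes in short steps, Python scripts to look and compute and a tool call to move; the robot and the scene stay as the last step left them, time stands still between calls to the robot, and variables do not carry over. Pictures are saved under pics/ and viewed, at most 14 in all, crops included, and the job is handed in when it is done.

Besides the shell and the picture viewer there is one more tool, called after "Request:" as a command line: name --argument value ..., lists and objects as JSON in quotes. play_rows: Moves the arm, as the interface text tells. Its arguments: {"type":"object","properties":{"dp":{"type":"array"},"rot":{"type":"array"},"fingers":{"type":"number"},"grip_force":{"type":"number"}},"required":["dp","rot"]}

```bash
ls; mkdir -p pics
cat > h.py <<'E'
import numpy as np, cv2
from rig import telemetry, optics, r
from scipy.spatial.transform import Rotation as Ro
def grab(name):
    s=telemetry.sense(); f=optics.grab_frame(name)
    if 'mount' in f:
        T=np.eye(4); T[:3,:3]=Ro.from_euler('xyz',s['tcp_rot']).as_matrix(); T[:3,3]=s['eef_pos']
        C=T@np.array(f['mount']); f['R']=C[:3,:3].T; f['t']=-C[:3,:3].T@C[:3,3]
    for k in('R','t','mtx','D'): f[k]=np.array(f[k],float)
    return f
def p2w(f,px,z):
    px=np.array(px,float).reshape(-1,1,2)
    n=cv2.undistortPoints(px,f['mtx'],f['D']).reshape(-1,2)
    d=np.c_[n,np.ones(len(n))]@f['R']; c=-f['R'].T@f['t'].ravel()
    return c+d*((z-c[2])/d[:,2])[:,None]
def w2p(f,X):
    return cv2.projectPoints(np.array(X,float).reshape(-1,1,3),cv2.Rodrigues(f['R'])[0],f['t'],f['mtx'],f['D'])[0].reshape(-1,2)
def save(f,n,s=1): cv2.imwrite('pics/'+n,cv2.resize(f['color'][:,:,::-1],None,fx=s,fy=s))
E
python3 - <<'E'
from h import *
import pickle
for n in('top','side'):
    f=grab(n); save(f,n+'0.png',1.42); pickle.dump(f,open(n+'0.pkl','wb'))
print(telemetry.sense())
E
```

```text
pics
{'clock': 0.1, 'qpos': array([-1.22940886e+00,  3.53596990e-01,  1.63405902e+00, -3.59535980e-05,
        1.15516932e+00, -2.39844018e-03]), 'qvel': array([-0.00014441, -0.00110581, -0.00218665,  0.00133743, -0.00057514,
        0.00058156]), 'joint_efforts': array([ 3.10396739e-03, -6.06351399e+01, -3.42820430e+01,  1.99341207e-04,
        4.06816063e-03,  2.63629332e-06]), 'eef_pos': array([ 210.50914957, -588.03825922,  230.62575451]), 'tcp_rot': array([-3.14035990e+00,  2.99181232e-05,  3.43800467e-01]), 'contact_force': array([ 0.77966681, -0.26027451,  0.73358388]), 'wrist_torque': array([0.00104068, 0.06336035, 0.03213532]), 'grasp_force': 0.0, 'opening': 0.9996429313471058}
```

View pics/top0.png

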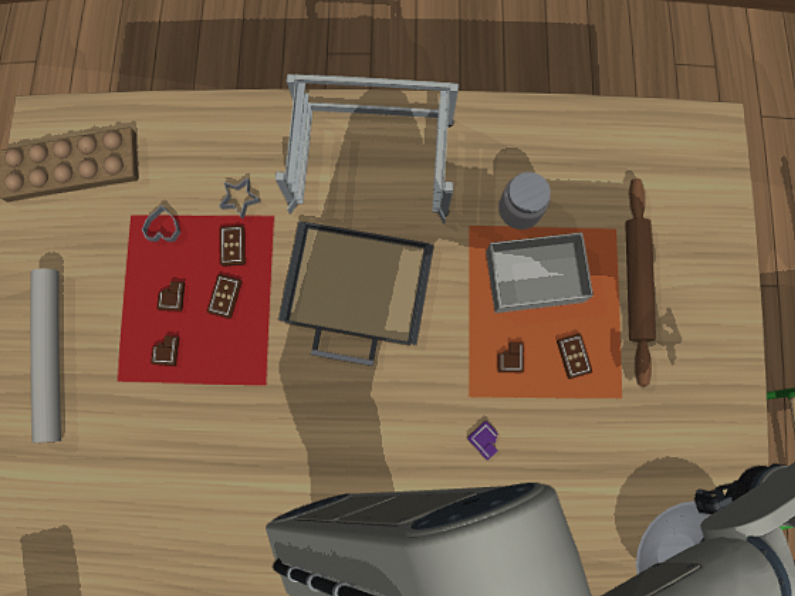

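View pics/side0.png

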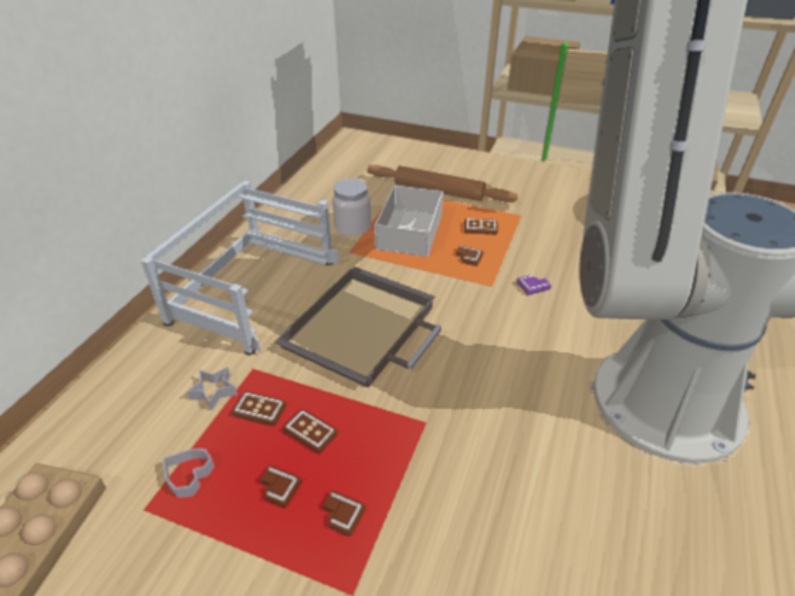

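The top view shows three wholes (zoomed pixels 232,244; 224,295; 575,355), three broken (171,295; 166,350; 511,357), and the tub at 540,272. It also shows a skewed tray (357,285), the rack above it, and a purple look-alike at 484,440.

Run:
```python
from h import *
import pickle
f=pickle.load(open('top0.pkl','rb')); im=f['color']
print('cam',-f['R'].T@f['t'])
hsv=cv2.cvtColor(im,cv2.COLOR_RGB2HSV)
for n,(u,v) in dict(wA=(232,244),wB=(224,295),wC=(575,355),bA=(171,295),bB=(166,350),bC=(511,357)).items():
    u/=1.42;v/=1.42; x0=int(u-24);y0=int(v-24)
    p=im[y0:y0+48,x0:x0+48].astype(int)
    m=((p[...,0]<125)|((p[...,1]>130)&(p[...,2]>110))).astype(np.uint8)
    m=cv2.morphologyEx(m,cv2.MORPH_CLOSE,np.ones((3,3)))
    k,l,s,c=cv2.connectedComponentsWithStats(m)
    i=l[24,24] or 1+np.argmax(s[1:,4])
    ct=max(cv2.findContours((l==i).astype(np.uint8),cv2.RETR_EXTERNAL,cv2.CHAIN_APPROX_NONE)[0],key=len)[:,0]+[x0,y0]
    W=p2w(f,ct,12)[:,:2].astype(np.float32)
    (c,sz,a)=cv2.minAreaRect(W); M=cv2.moments(W.reshape(-1,1,2))
    print(n,np.round(c,1),np.round(sz,1),round(a,1),'cent-c',np.round([M['m10']/M['m00']-c[0],M['m01']/M['m00']-c[1]],1),s[i,4])
q=lambda L,z:print(np.round(p2w(f,np.array(L)/1.42,z)[:,:2]).tolist())
print('tray corners top z26 FL FR RL RR');q([(281,320),(415,343),(302,222),(432,242)],26)
print('handle');q([(314,353),(375,361)],30)
print('tub rim');q([(488,242),(583,234),(592,297),(497,310)],70)
print('rack front posts top?');q([(289,77),(457,86)],160);q([(293,208),(444,214)],34)
print('heart,star,pinend,jar');q([(161,226),(240,195)],24);q([(644,380)],26);q([(527,190)],110)
```

```text
cam [ 309.65307342  -65.89097173 1369.68822982]
wA [653.4 273.9] [89.2 54.6] 5.7 cent-c [-0.7 -0.3] 577
wB [550.  282.6] [55.  88.8] 76.1 cent-c [0.1 0. ] 591
wC [ 443.8 -399.6] [87.7 52.2] 16.3 cent-c [-0.3  0.3] 584
bA [550.2 391.2] [53.9 69.3] 86.5 cent-c [-3.9 -2.2] 392
bB [442.7 395.8] [67. 57.] 1.1 cent-c [-3.4 -2. ] 413
bC [ 440.4 -275.2] [49.6 66.4] 89.7 cent-c [-3.6 -1.9] 400
tray corners top z26 FL FR RL RR
[[500.0, 165.0], [459.0, -92.0], [695.0, 132.0], [658.0, -123.0]]
handle
[[437.0, 99.0], [424.0, -17.0]]
tub rim
[[648.0, -227.0], [667.0, -410.0], [545.0, -423.0], [518.0, -243.0]]
rack front posts top?
[[938.0, 150.0], [922.0, -163.0]]
[[721.0, 150.0], [712.0, -146.0]]
heart,star,pinend,jar
[[685.0, 417.0], [750.0, 260.0]]
[[393.0, -534.0]]
[[739.0, -296.0]]
```

Run:
```python
from h import *
import pickle
f=pickle.load(open('top0.pkl','rb'))
c=cv2.resize(f['color'][40:270,170:340,::-1],None,fx=2.6,fy=2.6,interpolation=cv2.INTER_CUBIC) ; cv2.imwrite('pics/rackcrop.png',c)
```

```text
(no output)
```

View pics/rackcrop.png

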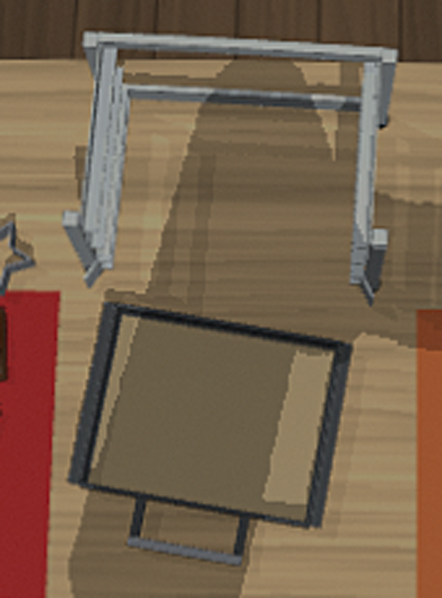

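The crop shows the rack's front post tops at about (70,216) and (379,238), the back bar at (85,38)–(395,52), and the flare tips at (92,284) and (371,300). The tray is clear. I'll fit the rack and tray poses and set up a move planner.

```bash
cat >> h.py <<'E'
def plan(tg,cur=None):
    """tg: list of (x,y,z,yawdeg); prints dp/rot of calls, dp in tool frame of the start of each leg"""
    if cur is None:
        s=telemetry.sense(); p=s['eef_pos']; yaw=s['tcp_rot'][2]; print('t',round(s['clock'],1),'now',np.round(p,1),round(np.degrees(yaw),1))
    else: p=np.array(cur[:3],float); yaw=np.radians(cur[3])
    for x,y,z,a in tg:
        d=np.array([x,y,z])-p; dy=np.degrees(np.arctan2(np.sin(np.radians(a)-yaw),np.cos(np.radians(a)-yaw)))
        n=max(1,int(np.ceil(max(np.linalg.norm(d)/165,abs(dy)/30))))
        for i in range(n):
            c,s=np.cos(yaw),np.sin(yaw); e=d/n
            print((x,y,z,a),i,'dp',np.round([(c*e[0]+s*e[1])/40,(s*e[0]-c*e[1])/40,-e[2]/40],2).tolist(),'rz',round(-dy/n/6,2))
            yaw+=np.radians(dy/n)
        p=np.array([x,y,z],float)
def biscuit(f,xy,h=12,half=24):
    im=f['color']; u,v=w2p(f,[*xy,h])[0]; x0=int(u-half);y0=int(v-half)
    p=im[y0:y0+2*half,x0:x0+2*half].astype(int)
    m=((p[...,0]<125)|((p[...,1]>130)&(p[...,2]>110))).astype(np.uint8)
    m=cv2.morphologyEx(m,cv2.MORPH_CLOSE,np.ones((3,3)))
    k,l,s,c=cv2.connectedComponentsWithStats(m)
    ok=[i for i in range(1,k) if s[i,4]>.1*np.max(s[1:,4])+100]
    if not ok: return None
    i=min(ok,key=lambda i:np.linalg.norm(c[i]-half))
    ct=max(cv2.findContours((l==i).astype(np.uint8),cv2.RETR_EXTERNAL,cv2.CHAIN_APPROX_NONE)[0],key=len)[:,0]+[x0,y0]
    W=p2w(f,ct,h)[:,:2].astype(np.float32); c,sz,a=cv2.minAreaRect(W)
    if sz[0]<sz[1]: a-=90
    a=(a+90)%180-90
    return np.round(c,1),np.round(sz,1),round(a,1),s[i,4]
E
python3 - <<'E'
from h import *
import pickle
from scipy.optimize import least_squares
f=pickle.load(open('top0.pkl','rb'))
def fit(L,px,x0):
    L=np.array(L,float)
    def g(q):
        c,s=np.cos(q[2]),np.sin(q[2]); W=np.c_[c*L[:,0]-s*L[:,1]+q[0],s*L[:,0]+c*L[:,1]+q[1],L[:,2]]
        return (w2p(f,W)-px).ravel()
    o=least_squares(g,x0); print(np.round(o.x[:2],1),round(np.degrees(o.x[2]),2),np.round(o.fun,1)); 
cr=lambda L:np.array(L)/2.6+[170,40]
fit([(5,152,160),(5,-152,160),(199,152,160),(199,-152,160),(-22,153,34),(-22,-153,34)],cr([(71,216),(379,238),(91,41),(390,55),(92,283),(371,300)]),[712,0,-.05])
fit([(100,135,26),(100,-135,26),(-100,135,26),(-100,-135,26),(-148,60,30),(-148,-60,30)],cr([(106,303),(352,344),(69,482),(317,527),(131,543),(240,561)]),[578,20,-.15])
fit([(62.5,90,70),(62.5,-90,70),(-62.5,90,70),(-62.5,-90,70)],np.array([(488,242),(583,234),(592,297),(497,310)])[[0,1,3,2]]/1.42,[594,-326,.1])
plan([(330,-490,190,16),(440,-400,140,16)])
E
```

```text
[728.8   4. ] -2.92 [ 0.1  1.   0.7 -0.4  0.2 -0.7  0.1  0.3 -1.9 -0.3  0.6 -0.1]
[575.1  21.7] -9.14 [-0.5 -0.4  0.4 -0.  -0.7  0.6  1.6  0.6 -1.3 -0.9  0.6  0. ]
[ 594.7 -325.8] 7.1 [ 0.6  0.9 -0.9 -0.2  0.4 -1.2 -0.1  0.6]
t 0.1 now [ 210.5 -588.   230.6] 19.7
(330, -490, 190, 16) 0 dp [3.64, -1.3, 1.02] rz 0.62
(440, -400, 140, 16) 0 dp [3.26, -1.4, 1.25] rz -0.0
```

Request:
play_rows --dp '[[1.0,-0.35,0.25],[1.9,-0.7,0.5],[2.8,-1.0,0.75],[3.64,-1.3,1.02],[3.64,-1.3,1.02]]' --rot '[[0,0,0.2],[0,0,0.4],[0,0,0.6],[0,0,0.6],[0,0,0.6]]' --fingers 1.0 --grip_force 30

```text
clock: 0.52
eef_pos: [333.3, -485.5, 188.1]
tcp_rot: [-3.137, -0.001, 0.284]
contact_force: [-0.2, 0.0, -0.2]
opening: 1.009
grasp_force: 0.0
```

Request:
play_rows --dp '[[0.8,-0.35,0.3],[1.6,-0.7,0.6],[2.4,-1.05,0.9],[3.26,-1.4,1.25],[3.26,-1.4,1.25]]' --rot '[[0,0,0],[0,0,0],[0,0,0],[0,0,0],[0,0,0]]'

```text
clock: 0.93
eef_pos: [442.8, -396.0, 137.8]
tcp_rot: [-3.138, 0.0, 0.284]
contact_force: [-0.3, 0.6, -0.4]
opening: 0.998
grasp_force: 0.0
```

Run:
```python
from h import *
f=grab('wrist'); save(f,'w1.png')
t=grab('top')
print(biscuit(t,(444,-400)))
print(telemetry.sense()['eef_pos'],w2p(f,[[444,-400,14],[440,-275,14]]))
```

```text
(array([ 446.4, -409. ]), array([111.4, 133.8]), -1.6, np.int32(1441))
[ 440.3962068  -399.27718671  139.60640976] [[285.62223974 198.83193877]
 [130.4708715  160.71888985]]
```

View pics/w1.png

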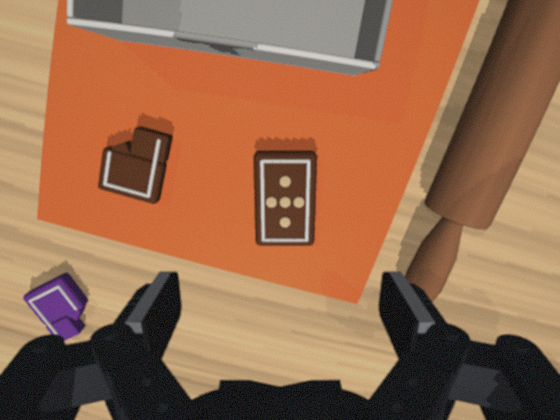

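The biscuit is centred at (285,198), against a predicted (285.6,198.8), so the top-view estimates are good. Picking it up.

Request:
play_rows --dp '[[0.09,0,0.9],[0.09,0,1.8],[0.09,0,2.7],[0.09,0,3.2],[0.09,0,3.4]]' --rot '[[0,0,0],[0,0,0],[0,0,0],[0,0,0],[0,0,0]]'

```text
clock: 1.45
eef_pos: [440.9, -399.1, 1.6]
tcp_rot: [-3.138, 0.003, 0.28]
contact_force: [-0.4, 0.7, -0.0]
opening: 0.997
grasp_force: 0.0
```

Request:
play_rows --dp '[[0,0,0],[0,0,0],[0,0,0],[0,0,0],[0,0,0]]' --rot '[[0,0,0],[0,0,0],[0,0,0],[0,0,0],[0,0,0]]' --fingers 0.0

```text
clock: 1.87
eef_pos: [444.4, -400.7, 6.5]
tcp_rot: [3.139, -0.002, 0.281]
contact_force: [-2.2, -1.2, 7.7]
opening: 0.574
grasp_force: 31.8
```

Request:
play_rows --dp '[[0,0,0],[0,0,0],[0,0,-0.5],[0,0,-1.2],[0,0,-2]]' --rot '[[0,0,0],[0,0,0],[0,0,0],[0,0,0],[0,0,0]]'

```text
clock: 2.28
eef_pos: [442.8, -398.8, 85.2]
tcp_rot: [-3.14, 0.001, 0.281]
contact_force: [0.7, -0.5, -0.1]
opening: 0.572
grasp_force: 31.4
```

Run:
```python
from h import *
def tray(x,y,T=(575.1,21.7,-9.14)):
    a=np.radians(T[2]); return T[0]+np.cos(a)*x-np.sin(a)*y, T[1]+np.sin(a)*x+np.cos(a)*y
for n,l in dict(C=(-40,-70),M=(40,0),L=(-40,70)).items(): print(n,np.round(tray(*l),1))
x,y=tray(-40,-70)
plan([(443,-399,150,16),(x,y,150,-9.1),(x,y,10,-9.1)])
```

```text
C [524.5 -41.1]
M [614.6  15.3]
L [546.7  97.2]
t 2.3 now [ 442.8 -398.8   85.2] 16.1
(443, -399, 150, 16) 0 dp [0.0, 0.01, -1.62] rz 0.02
(np.float64(524.4885578135304), np.float64(-41.057325626620226), 150, -9.1) 0 dp [1.47, -2.68, -0.0] rz 1.39
(np.float64(524.4885578135304), np.float64(-41.057325626620226), 150, -9.1) 1 dp [1.07, -2.87, -0.0] rz 1.39
(np.float64(524.4885578135304), np.float64(-41.057325626620226), 150, -9.1) 2 dp [0.64, -2.99, -0.0] rz 1.39
(np.float64(524.4885578135304), np.float64(-41.057325626620226), 10, -9.1) 0 dp [0.0, -0.0, 3.5] rz -0.0
```

Request:
play_rows --dp '[[0,0,-0.8],[0.3,-0.5,-1.2],[0.7,-1.3,-1.2],[1.1,-2.0,-1.2],[1.47,-2.68,-1.2]]' --rot '[[0,0,0],[0,0,0.3],[0,0,0.7],[0,0,1.0],[0,0,1.39]]'

```text
clock: 2.7
eef_pos: [470.7, -279.1, 134.1]
tcp_rot: [3.14, -0.002, 0.133]
contact_force: [1.2, -0.5, -0.6]
opening: 0.573
grasp_force: 31.4
```

Request:
play_rows --dp '[[0.2,-0.6,0],[0.4,-1.2,0],[0.65,-1.8,0],[0.87,-2.4,0],[1.07,-2.87,0]]' --rot '[[0,0,0.3],[0,0,0.6],[0,0,0.9],[0,0,1.2],[0,0,1.39]]'

```text
clock: 3.12
eef_pos: [497.5, -158.9, 133.5]
tcp_rot: [3.141, -0.001, -0.011]
contact_force: [0.3, -0.1, -1.5]
opening: 0.574
grasp_force: 31.4
```

Request:
play_rows --dp '[[0.15,-0.7,0],[0.3,-1.5,0],[0.5,-2.3,0],[0.64,-2.99,0],[0.64,-2.99,0]]' --rot '[[0,0,0.3],[0,0,0.7],[0,0,1.0],[0,0,1.39],[0,0,1.39]]'

```text
clock: 3.53
eef_pos: [525.3, -37.4, 133.7]
tcp_rot: [-3.14, -0.002, -0.156]
contact_force: [0.8, 0.1, -0.5]
opening: 0.569
grasp_force: 31.4
```

Run:
```python
from h import *
f=grab('wrist'); save(f,'w2.png')
plan([(524.5,-41,9,-9.1)]); s=telemetry.sense(); print(s['opening'],s['grasp_force'])
```

```text
t 3.6 now [524.8 -39.1 133.5] -8.7
(524.5, -41, 9, -9.1) 0 dp [0.0, 0.05, 3.11] rz 0.06
0.5705253566064666 31.3994961977005
```

View pics/w2.png

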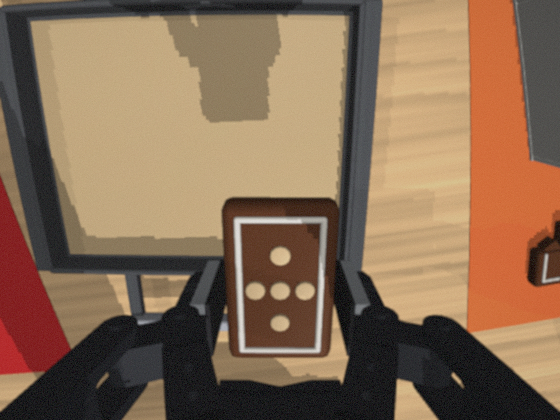

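The biscuit is held squarely and the tray is parallel below it. The tray's right wall at about 375,120 and front wall at about 190,265 fit the estimate, so I'm lowering.

Request:
play_rows --dp '[[0,0.05,0.8],[0,0.05,1.6],[0,0.05,2.3],[0,0.05,2.8],[0,0.05,3.11]]' --rot '[[0,0,0.06],[0,0,0.06],[0,0,0.06],[0,0,0.06],[0,0,0.06]]'

```text
clock: 4.0
eef_pos: [522.6, -44.0, 6.8]
tcp_rot: [3.141, 0.002, -0.162]
contact_force: [-5.1, -1.0, 39.0]
opening: 0.57
grasp_force: 40.5
```

Request:
play_rows --dp '[[0,0,0],[0,0,0],[0,0,0],[0,0,0],[0,0,0]]' --rot '[[0,0,0],[0,0,0],[0,0,0],[0,0,0],[0,0,0]]' --fingers 0.7

```text
clock: 4.42
eef_pos: [524.2, -43.5, 9.0]
tcp_rot: [-3.141, -0.002, -0.162]
contact_force: [-0.0, 0.1, -0.9]
opening: 0.701
grasp_force: 0.0
```

Request:
play_rows --dp '[[0,0,-0.4],[0,0,-1.2],[0,0,-2],[0,0,-2.8],[0,0,-3.5]]' --rot '[[0,0,0],[0,0,0],[0,0,0],[0,0,0],[0,0,0]]'

```text
clock: 4.83
eef_pos: [523.9, -43.3, 150.7]
tcp_rot: [-3.141, -0.002, -0.162]
contact_force: [0.7, -0.5, -0.2]
opening: 0.697
grasp_force: 0.0
```

Run:
```python
from h import *
plan([(550,282,140,-14),(550,282,6,-14)])
```

```text
t 4.8 now [523.9 -43.3 150.7] -9.3
(550, 282, 140, -14) 0 dp [-0.33, -4.07, 0.13] rz 0.39
(550, 282, 140, -14) 1 dp [-0.5, -4.05, 0.13] rz 0.39
(550, 282, 6, -14) 0 dp [0.0, -0.0, 3.35] rz -0.0
```

Request:
play_rows --dp '[[-0.1,-0.9,0],[-0.2,-1.8,0],[-0.25,-2.7,0],[-0.3,-3.4,0],[-0.33,-4.07,0.13]]' --rot '[[0,0,0.1],[0,0,0.2],[0,0,0.3],[0,0,0.39],[0,0,0.39]]' --fingers 1.0

```text
clock: 5.25
eef_pos: [537.5, 121.5, 144.5]
tcp_rot: [-3.14, -0.003, -0.203]
contact_force: [0.7, 0.8, 0.3]
opening: 0.998
grasp_force: 0.0
```

Request:
play_rows --dp '[[-0.1,-0.9,0],[-0.2,-1.8,0],[-0.35,-2.7,0],[-0.5,-3.5,0.13],[-0.5,-4.05,0.13]]' --rot '[[0,0,0.1],[0,0,0.2],[0,0,0.3],[0,0,0.39],[0,0,0.39]]'

```text
clock: 5.67
eef_pos: [549.1, 285.2, 137.8]
tcp_rot: [-3.141, 0.0, -0.243]
contact_force: [0.7, -1.0, -0.6]
opening: 0.999
grasp_force: 0.0
```

Run:
```python
from h import *
f=grab('wrist'); save(f,'w3.png')
print(biscuit(f,(550,282),14,75), biscuit(f,(550,391),14,60))
print(w2p(f,[550,282,14]))
plan([(550,282,7,-14)])
```

```text
(array([550.1, 284.9]), array([48.8, 78.8]), -13.9, np.int32(5848)) (array([550.2, 390.6]), array([50.8, 57.1]), -1.9, np.int32(3100))
[[283.91557054 196.78253646]]
t 5.7 now [550.5 288.  138.3] -13.8
(550, 282, 7, -14) 0 dp [0.02, 0.15, 3.28] rz 0.03
```

View pics/w3.png

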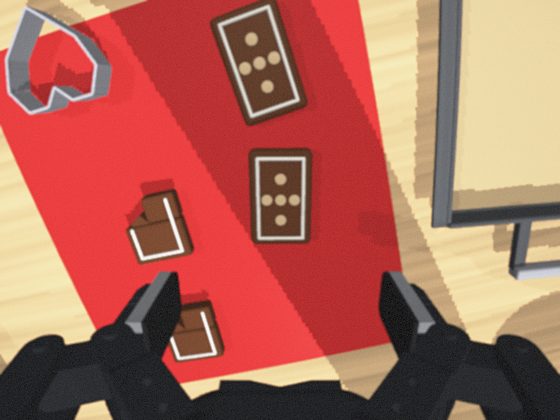

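The wrist detection is very good, reading 79x49 for an 80x50 biscuit at (281,196) px, with the heart cutter clear of it. Picking up wB.

Request:
play_rows --dp '[[0,0.09,0.9],[0,0.09,1.8],[0,0.09,2.6],[0,0.09,3.1],[0,0.09,3.32]]' --rot '[[0,0,0],[0,0,0],[0,0,0],[0,0,0],[0,0,0]]'

```text
clock: 6.13
eef_pos: [547.3, 277.7, 2.3]
tcp_rot: [3.139, 0.003, -0.243]
contact_force: [0.6, 0.5, -0.6]
opening: 1.0
grasp_force: 0.0
```

Request:
play_rows --dp '[[0,0,0],[0,0,0],[0,0,0],[0,0,0],[0,0,0]]' --rot '[[0,0,0],[0,0,0],[0,0,0],[0,0,0],[0,0,0]]' --fingers 0.0

```text
clock: 6.55
eef_pos: [550.4, 279.4, 7.0]
tcp_rot: [-3.139, -0.003, -0.244]
contact_force: [-0.7, -1.1, 8.3]
opening: 0.574
grasp_force: 31.7
```

Request:
play_rows --dp '[[0,0,0],[0,0,0],[0,0,-0.8],[0,0,-1.7],[0,0,-2.6]]' --rot '[[0,0,0],[0,0,0],[0,0,0],[0,0,0],[0,0,0]]'

```text
clock: 6.97
eef_pos: [548.7, 278.6, 110.5]
tcp_rot: [3.141, 0.0, -0.244]
contact_force: [1.3, 0.6, 0.2]
opening: 0.569
grasp_force: 31.5
```

Run:
```python
from h import *
s=telemetry.sense(); print(s['opening'],s['grasp_force'])
plan([(546.7,97.2,120,-9.1),(546.7,97.2,18,-9.1)])
```

```text
0.5689027749213732 31.465333700180054
t 7.0 now [548.7 278.6 110.5] -14.0
(546.7, 97.2, 120, -9.1) 0 dp [0.52, 2.21, -0.12] rz -0.41
(546.7, 97.2, 120, -9.1) 1 dp [0.43, 2.23, -0.12] rz -0.41
(546.7, 97.2, 18, -9.1) 0 dp [0.0, -0.0, 2.55] rz -0.0
```

Request:
play_rows --dp '[[0.1,0.55,-0.12],[0.25,1.1,-0.12],[0.4,1.7,-0.12],[0.52,2.21,-0.12],[0.52,2.21,-0.12]]' --rot '[[0,0,-0.1],[0,0,-0.2],[0,0,-0.3],[0,0,-0.41],[0,0,-0.41]]'

```text
clock: 7.38
eef_pos: [547.8, 184.9, 114.8]
tcp_rot: [3.141, -0.001, -0.202]
contact_force: [0.8, -0.5, -0.9]
opening: 0.571
grasp_force: 31.5
```

Request:
play_rows --dp '[[0.1,0.6,-0.12],[0.25,1.2,-0.12],[0.43,1.8,-0.12],[0.43,2.23,-0.12],[0.43,2.23,-0.12]]' --rot '[[0,0,-0.1],[0,0,-0.2],[0,0,-0.3],[0,0,-0.41],[0,0,-0.41]]'

```text
clock: 7.8
eef_pos: [546.8, 94.9, 119.2]
tcp_rot: [3.141, -0.001, -0.159]
contact_force: [-0.1, 0.2, 0.3]
opening: 0.572
grasp_force: 31.5
```

Request:
play_rows --dp '[[0,0,0],[0,0,0],[0,0,0.5],[0,0,1.0],[0,0,1.5]]' --rot '[[0,0,0],[0,0,0],[0,0,0],[0,0,0],[0,0,0]]'

```text
clock: 8.22
eef_pos: [547.7, 98.5, 58.4]
tcp_rot: [-3.141, -0.002, -0.157]
contact_force: [-0.8, 0.1, -0.7]
opening: 0.572
grasp_force: 31.5
```

Run:
```python
from h import *
f=grab('wrist'); save(f,'w4.png')
plan([(546.7,97.2,11,-9.1)])
a=np.radians(-9.14);T=lambda x,y,z:(575.1+np.cos(a)*x-np.sin(a)*y,21.7+np.sin(a)*x+np.cos(a)*y,z)
print(w2p(f,[T(100,135,26),T(100,-123,26),T(0,123,26),T(0,120,3)]))
```

```text
t 8.3 now [545.2  98.1  54.7] -9.0
(546.7, 97.2, 11, -9.1) 0 dp [0.04, 0.02, 1.09] rz 0.02
[[138.78463203 -41.01032954]
 [668.69693447 -12.67031189]
 [180.73907957 177.02162617]
 [196.6337839  167.95571936]]
```

View pics/w4.png

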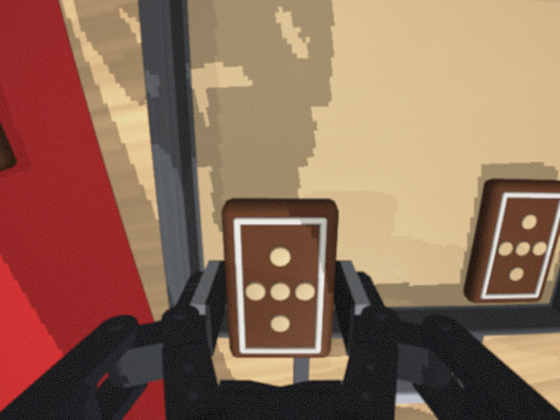

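The first biscuit lies flat in the tray at (515,240). The side wall is at x≈190, where predicted. Lowering gently.

Request:
play_rows --dp '[[0.04,0,0.3],[0.04,0,0.6],[0.04,0,0.85],[0.04,0,1.0],[0.04,0,1.1]]' --rot '[[0,0,0],[0,0,0],[0,0,0],[0,0,0],[0,0,0]]'

```text
clock: 8.68
eef_pos: [548.3, 96.9, 13.8]
tcp_rot: [3.141, 0.001, -0.158]
contact_force: [-0.1, -0.6, 0.0]
opening: 0.569
grasp_force: 31.5
```

Request:
play_rows --dp '[[0,0,0],[0,0,0],[0,0,0],[0,0,0],[0,0,0]]' --rot '[[0,0,0],[0,0,0],[0,0,0],[0,0,0],[0,0,0]]' --fingers 0.68

```text
clock: 9.1
eef_pos: [548.9, 96.9, 15.0]
tcp_rot: [-3.141, -0.001, -0.158]
contact_force: [-0.8, 0.2, -0.1]
opening: 0.679
grasp_force: 0.0
```

Request:
play_rows --dp '[[0,0,-0.4],[0,0,-1.2],[0,0,-2],[0,0,-2.8],[0,0,-3.2]]' --rot '[[0,0,0],[0,0,0],[0,0,0],[0,0,0],[0,0,0]]'

```text
clock: 9.52
eef_pos: [550.1, 97.1, 146.5]
tcp_rot: [-3.14, -0.004, -0.158]
contact_force: [1.9, 0.7, 0.4]
opening: 0.68
grasp_force: 0.0
```

Request:
play_rows --dp '[[0,0,0],[0,0,0]]' --rot '[[0,0,0],[0,0,0]]' --fingers 1.0

```text
clock: 9.68
eef_pos: [549.2, 97.0, 143.6]
tcp_rot: [-3.141, -0.002, -0.158]
contact_force: [-0.3, -1.2, -1.4]
opening: 0.939
grasp_force: 0.0
```

Run:
```python
from h import *
plan([(653,272,138,6)])
```

```text
t 9.7 now [549.2  97.  143.6] -9.0
(653, 272, 138, 6) 0 dp [0.94, -2.36, 0.07] rz -1.25
(653, 272, 138, 6) 1 dp [1.24, -2.22, 0.07] rz -1.25
```

Request:
play_rows --dp '[[0.2,-0.6,0],[0.45,-1.2,0],[0.7,-1.8,0],[0.94,-2.36,0.07],[0.94,-2.36,0.07]]' --rot '[[0,0,-0.4],[0,0,-0.8],[0,0,-1.25],[0,0,-1.25],[0,0,-1.25]]'

```text
clock: 10.1
eef_pos: [601.7, 187.2, 137.7]
tcp_rot: [-3.141, 0.0, -0.025]
contact_force: [-0.7, -0.1, -0.5]
opening: 1.002
grasp_force: 0.0
```

Request:
play_rows --dp '[[0.4,-0.7,0],[0.8,-1.5,0],[1.24,-2.22,0.07],[1.24,-2.22,0.07],[1.24,-2.22,0.07]]' --rot '[[0,0,-0.4],[0,0,-0.8],[0,0,-1.25],[0,0,-1.25],[0,0,-1.25]]'

```text
clock: 10.52
eef_pos: [651.7, 272.1, 134.5]
tcp_rot: [3.141, 0.003, 0.105]
contact_force: [-0.6, -0.5, -1.1]
opening: 1.0
grasp_force: 0.0
```

Request:
play_rows --dp '[[0,0,0],[0,0,0],[0,0,0]]' --rot '[[0,0,0],[0,0,0],[0,0,0]]'

```text
clock: 10.77
eef_pos: [651.8, 270.4, 136.6]
tcp_rot: [3.141, 0.001, 0.103]
contact_force: [0.6, -0.5, 0.8]
opening: 1.0
grasp_force: 0.0
```

Run:
```python
from h import *
f=grab('wrist'); save(f,'w5.png')
print(biscuit(f,(653,273),14,75), biscuit(f,(550,391),14,60))
plan([(653,273,7,5.7)])
```

```text
(array([652.9, 275.7]), array([79.4, 49.1]), 4.7, np.int32(5927)) (array([520.1, 391.5]), array([ 77.2, 139.2]), -29.1, np.int32(6498))
t 10.8 now [652.  270.5 136.8] 5.9
(653, 273, 7, 5.7) 0 dp [0.03, -0.06, 3.25] rz 0.03
```

Request:
play_rows --dp '[[0.03,-0.13,0.9],[0.03,-0.13,1.8],[0.03,-0.13,2.5],[0.03,-0.13,3.0],[0.03,-0.13,3.22]]' --rot '[[0,0,0.2],[0,0,0.2],[0,0,0.2],[0,0,0.2],[0,0,0.2]]'

```text
clock: 11.23
eef_pos: [651.0, 275.5, 4.9]
tcp_rot: [3.14, 0.004, 0.082]
contact_force: [0.0, -0.5, -0.1]
opening: 1.005
grasp_force: 0.0
```

Request:
play_rows --dp '[[0,0,0],[0,0,0],[0,0,0],[0,0,0],[0,0,0]]' --rot '[[0,0,0],[0,0,0],[0,0,0],[0,0,0],[0,0,0]]' --fingers 0.0

```text
clock: 11.65
eef_pos: [654.4, 277.3, 10.4]
tcp_rot: [-3.141, -0.003, 0.083]
contact_force: [-0.9, -1.1, 7.2]
opening: 0.553
grasp_force: 30.7
```

Request:
play_rows --dp '[[0,0,0],[0,0,-0.6],[0,0,-1.4],[0,0,-2.2],[0,0,-2.6]]' --rot '[[0,0,0],[0,0,0],[0,0,0],[0,0,0],[0,0,0]]'

```text
clock: 12.07
eef_pos: [655.1, 277.8, 117.3]
tcp_rot: [-3.14, -0.006, 0.083]
contact_force: [0.7, 1.5, -1.1]
opening: 0.555
grasp_force: 30.9
```

Run:
```python
from h import *
s=telemetry.sense(); print(s['opening'],s['grasp_force'])
plan([(614.6,15.3,112,-9.1),(614.6,15.3,55,-9.1)])
```

```text
0.5551384226755459 30.853745341300964
t 12.1 now [655.1 277.8 117.3] 4.8
(614.6, 15.3, 112, -9.1) 0 dp [-0.78, 3.23, 0.07] rz 1.15
(614.6, 15.3, 112, -9.1) 1 dp [-0.38, 3.3, 0.07] rz 1.15
(614.6, 15.3, 55, -9.1) 0 dp [0.0, -0.0, 1.42] rz -0.0
```

Request:
play_rows --dp '[[-0.2,0.8,0],[-0.4,1.6,0],[-0.6,2.4,0],[-0.78,3.23,0],[-0.78,3.23,0]]' --rot '[[0,0,0.3],[0,0,0.6],[0,0,0.9],[0,0,1.15],[0,0,1.15]]'

```text
clock: 12.48
eef_pos: [631.9, 140.6, 113.1]
tcp_rot: [3.14, -0.0, -0.041]
contact_force: [1.1, 0.2, -0.3]
opening: 0.553
grasp_force: 30.9
```

Request:
play_rows --dp '[[-0.1,0.8,0],[-0.2,1.6,0],[-0.3,2.4,0],[-0.38,3.3,0],[-0.38,3.3,0]]' --rot '[[0,0,0.3],[0,0,0.6],[0,0,0.9],[0,0,1.15],[0,0,1.15]]'

```text
clock: 12.9
eef_pos: [612.1, 9.5, 113.0]
tcp_rot: [3.14, -0.001, -0.162]
contact_force: [0.4, 0.4, -0.5]
opening: 0.554
grasp_force: 30.9
```

Request:
play_rows --dp '[[0,0,0],[0,0,0.4],[0,0,0.9],[0,0,1.4],[0,0,1.4]]' --rot '[[0,0,0],[0,0,0],[0,0,0],[0,0,0],[0,0,0]]'

```text
clock: 13.32
eef_pos: [610.8, 15.6, 53.3]
tcp_rot: [3.141, 0.004, -0.156]
contact_force: [-0.6, 0.6, -0.3]
opening: 0.551
grasp_force: 31.0
```

Run:
```python
from h import *
f=grab('wrist'); save(f,'w6.png')
plan([(614.6,15.3,13,-9.1)])
```

```text
t 13.4 now [611.6  15.5  54.9] -9.0
(614.6, 15.3, 13, -9.1) 0 dp [0.07, -0.01, 1.05] rz 0.02
```

View pics/w6.png

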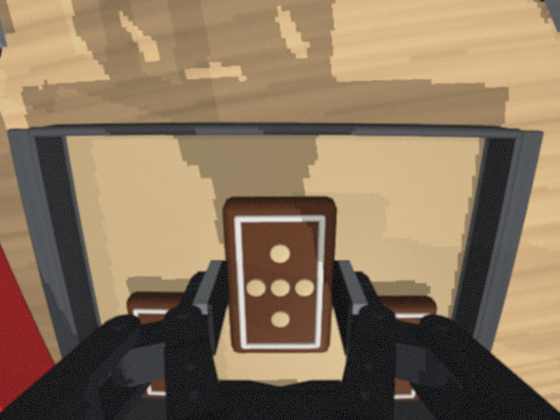

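The third biscuit is central over the free space between the other two, at (155,340) and (410,340). Lowering it.

Request:
play_rows --dp '[[0.1,0,0.3],[0.1,0,0.6],[0.1,0,0.85],[0.1,0,1.0],[0.1,0,1.08]]' --rot '[[0,0,0],[0,0,0],[0,0,0],[0,0,0],[0,0,0]]'

```text
clock: 13.78
eef_pos: [616.2, 13.7, 13.0]
tcp_rot: [3.142, 0.001, -0.158]
contact_force: [-12.3, 0.9, 43.3]
opening: 0.553
grasp_force: 42.1
```

Request:
play_rows --dp '[[0,0,0],[0,0,0],[0,0,0],[0,0,0],[0,0,0]]' --rot '[[0,0,0],[0,0,0],[0,0,0],[0,0,0],[0,0,0]]' --fingers 0.7

```text
clock: 14.2
eef_pos: [616.6, 13.6, 12.8]
tcp_rot: [-3.142, 0.0, -0.158]
contact_force: [-0.4, -0.5, -0.1]
opening: 0.7
grasp_force: 0.0
```

Request:
play_rows --dp '[[0,0,-0.4],[0,0,-1.2],[0,0,-2],[0,0,-2.8],[0,0,-3.2]]' --rot '[[0,0,0],[0,0,0],[0,0,0],[0,0,0],[0,0,0]]'

```text
clock: 14.62
eef_pos: [618.2, 13.6, 144.8]
tcp_rot: [-3.141, -0.004, -0.158]
contact_force: [-0.0, 0.5, 0.1]
opening: 0.7
grasp_force: 0.0
```

Request:
play_rows --dp '[[0,0,0],[0,0,0]]' --rot '[[0,0,0],[0,0,0]]' --fingers 1.0

```text
clock: 14.78
eef_pos: [617.1, 13.6, 141.8]
tcp_rot: [-3.141, -0.002, -0.158]
contact_force: [0.4, -0.8, 0.4]
opening: 0.954
grasp_force: 0.0
```

Run:
```python
from h import *
plan([(539,391,138,-2)])
```

```text
t 14.8 now [617.1  13.6 141.8] -9.0
(539, 391, 138, -2) 0 dp [-1.14, -3.0, 0.03] rz -0.39
(539, 391, 138, -2) 1 dp [-1.01, -3.05, 0.03] rz -0.39
(539, 391, 138, -2) 2 dp [-0.89, -3.09, 0.03] rz -0.39
```

Request:
play_rows --dp '[[-0.3,-0.75,0],[-0.6,-1.5,0],[-0.9,-2.3,0],[-1.14,-3.0,0],[-1.14,-3.0,0]]' --rot '[[0,0,-0.1],[0,0,-0.2],[0,0,-0.3],[0,0,-0.39],[0,0,-0.39]]'

```text
clock: 15.2
eef_pos: [588.3, 143.3, 138.9]
tcp_rot: [-3.141, 0.003, -0.114]
contact_force: [0.1, 0.3, 0.2]
opening: 0.999
grasp_force: 0.0
```

Request:
play_rows --dp '[[-0.25,-0.75,0],[-0.5,-1.5,0],[-0.75,-2.3,0],[-1.01,-3.05,0],[-1.01,-3.05,0]]' --rot '[[0,0,-0.1],[0,0,-0.2],[0,0,-0.3],[0,0,-0.39],[0,0,-0.39]]'

```text
clock: 15.62
eef_pos: [562.9, 269.1, 139.2]
tcp_rot: [-3.141, 0.002, -0.073]
contact_force: [0.9, -0.5, 0.5]
opening: 1.002
grasp_force: 0.0
```

Request:
play_rows --dp '[[-0.25,-0.75,0],[-0.5,-1.5,0],[-0.7,-2.3,0],[-0.89,-3.09,0.03],[-0.89,-3.09,0.03]]' --rot '[[0,0,-0.1],[0,0,-0.2],[0,0,-0.3],[0,0,-0.39],[0,0,-0.39]]'

```text
clock: 16.03
eef_pos: [537.2, 395.1, 138.0]
tcp_rot: [-3.141, 0.001, -0.032]
contact_force: [0.2, -0.3, 0.4]
opening: 1.001
grasp_force: 0.0
```

Request:
play_rows --dp '[[0,0,0],[0,0,0],[0,0,0]]' --rot '[[0,0,0],[0,0,0],[0,0,0]]'

```text
clock: 16.28
eef_pos: [538.4, 389.5, 138.7]
tcp_rot: [3.14, 0.001, -0.036]
contact_force: [0.1, -0.0, 0.1]
opening: 1.005
grasp_force: 0.0
```

Run:
```python
from h import *
f=grab('wrist'); save(f,'w7.png')
print(biscuit(f,(550,391),14,60))
plan([(539.2,391,7,-2)])
```

```text
(array([577.1, 420.9]), array([32.2, 42.1]), -3.2, np.int32(2271))
t 16.3 now [538.6 389.5 139.1] -2.1
(539.2, 391, 7, -2) 0 dp [0.01, -0.04, 3.3] rz -0.02
```

View pics/w7.png

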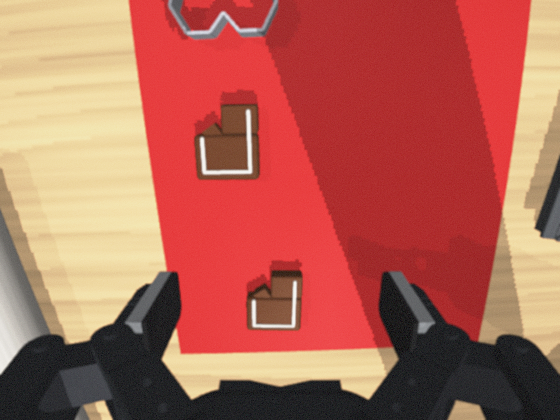

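bA has been knocked to pixels (196–259, 104–180); bB is at (247–301, 271–330). I'll compute positions from those.

Run:
```python
from h import *
f=grab('wrist')
print(np.round(p2w(f,[(196,180),(259,180),(258,104),(222,104),(248,330),(299,329),(301,271)],14)[:,:2],1).tolist())
```

```text
[[556.2, 455.1], [554.2, 405.4], [611.9, 403.0], [613.0, 429.6], [413.3, 423.6], [412.6, 376.7], [472.7, 373.9]]
```

Request:
play_rows --dp '[[0.3,-0.3,0],[0.6,-0.7,0],[0.83,-1.03,0.4],[0.83,-1.03,1.0],[0.83,-1.03,1.6]]' --rot '[[0,0,0],[0,0,0],[0,0,0],[0,0,0],[0,0,0]]'

```text
clock: 16.8
eef_pos: [574.6, 431.3, 75.8]
tcp_rot: [-3.14, -0.002, -0.036]
contact_force: [-0.4, -0.7, -0.3]
opening: 1.004
grasp_force: 0.0
```

Request:
play_rows --dp '[[0,0,0.5],[0,0,1.0],[0,0,1.4],[0,0,1.65],[0,0,1.68]]' --rot '[[0,0,0],[0,0,0],[0,0,0],[0,0,0],[0,0,0]]'

```text
clock: 17.22
eef_pos: [572.2, 429.8, 6.3]
tcp_rot: [3.14, 0.002, -0.036]
contact_force: [-0.1, -1.0, 0.9]
opening: 0.997
grasp_force: 0.0
```

Request:
play_rows --dp '[[0,0,0],[0,0,0],[0,0,0],[0,0,0],[0,0,0]]' --rot '[[0,0,0],[0,0,0],[0,0,0],[0,0,0],[0,0,0]]' --fingers 0.0

```text
clock: 17.63
eef_pos: [573.9, 431.7, 10.4]
tcp_rot: [-3.14, -0.002, -0.035]
contact_force: [-0.3, -1.1, 6.2]
opening: 0.556
grasp_force: 30.2
```

Request:
play_rows --dp '[[0,0,0],[0,0,-0.8],[0,0,-1.7],[0,0,-2.6],[0,0,-3.3]]' --rot '[[0,0,0],[0,0,0],[0,0,0],[0,0,0],[0,0,0]]'

```text
clock: 18.05
eef_pos: [573.8, 431.8, 144.3]
tcp_rot: [-3.14, -0.002, -0.035]
contact_force: [1.0, 1.1, 0.3]
opening: 0.556
grasp_force: 30.8
```

Run:
```python
from h import *
s=telemetry.sense(); print(s['opening'],s['grasp_force'])
plan([(591,-296,145,7)])
```

```text
0.5564534199746071 30.843583345413208
t 18.1 now [573.8 431.8 144.3] -2.0
(591, -296, 145, 7) 0 dp [0.21, 3.63, -0.0] rz -0.3
(591, -296, 145, 7) 1 dp [0.1, 3.64, -0.0] rz -0.3
(591, -296, 145, 7) 2 dp [-0.01, 3.64, -0.0] rz -0.3
(591, -296, 145, 7) 3 dp [-0.13, 3.64, -0.0] rz -0.3
(591, -296, 145, 7) 4 dp [-0.24, 3.63, -0.0] rz -0.3
```

Request:
play_rows --dp '[[0.05,0.9,0],[0.1,1.8,0],[0.15,2.7,0],[0.2,3.63,0],[0.2,3.63,0]]' --rot '[[0,0,-0.1],[0,0,-0.2],[0,0,-0.3],[0,0,-0.3],[0,0,-0.3]]'

```text
clock: 18.47
eef_pos: [575.6, 280.1, 141.3]
tcp_rot: [3.139, 0.0, -0.006]
contact_force: [0.8, 0.6, 0.1]
opening: 0.556
grasp_force: 30.9
```

Request:
play_rows --dp '[[0,0.9,0],[0,1.8,0],[0,2.7,0],[0,3.64,0],[0,3.64,0]]' --rot '[[0,0,-0.1],[0,0,-0.2],[0,0,-0.3],[0,0,-0.3],[0,0,-0.3]]'

```text
clock: 18.88
eef_pos: [575.1, 135.0, 141.2]
tcp_rot: [3.14, -0.0, 0.025]
contact_force: [-0.2, -0.3, -1.1]
opening: 0.555
grasp_force: 30.9
```

Request:
play_rows --dp '[[0,0.9,0],[0,1.8,0],[0,2.7,0],[0,3.64,0],[0,3.64,0]]' --rot '[[0,0,-0.1],[0,0,-0.2],[0,0,-0.3],[0,0,-0.3],[0,0,-0.3]]'

```text
clock: 19.3
eef_pos: [580.0, -10.4, 141.4]
tcp_rot: [3.14, -0.002, 0.056]
contact_force: [0.0, 0.3, 0.3]
opening: 0.554
grasp_force: 31.0
```

Request:
play_rows --dp '[[0,0.9,0],[0,1.8,0],[-0.1,2.7,0],[-0.13,3.64,0],[-0.13,3.64,0]]' --rot '[[0,0,-0.1],[0,0,-0.2],[0,0,-0.3],[0,0,-0.3],[0,0,-0.3]]'

```text
clock: 19.72
eef_pos: [583.7, -156.3, 141.5]
tcp_rot: [3.139, -0.002, 0.087]
contact_force: [-0.8, 0.2, -0.2]
opening: 0.552
grasp_force: 31.0
```

Request:
play_rows --dp '[[0,0.9,0],[-0.1,1.8,0],[-0.2,2.7,0],[-0.3,3.63,0],[-0.3,3.63,0]]' --rot '[[0,0,-0.1],[0,0,-0.2],[0,0,-0.3],[0,0,-0.3],[0,0,-0.3]]'

```text
clock: 20.13
eef_pos: [584.7, -302.1, 141.4]
tcp_rot: [3.138, -0.002, 0.119]
contact_force: [0.6, 0.7, 0.4]
opening: 0.552
grasp_force: 31.1
```

Request:
play_rows --dp '[[0,0,0],[0,0,0]]' --rot '[[0,0,0],[0,0,0]]'

```text
clock: 20.3
eef_pos: [584.1, -296.0, 140.6]
tcp_rot: [-3.141, -0.0, 0.121]
contact_force: [-0.4, 0.3, -1.2]
opening: 0.556
grasp_force: 31.1
```

Run:
```python
from h import *
f=grab('wrist'); save(f,'w8.png')
s=telemetry.sense(); print(s['opening'],s['grasp_force'])
plan([(587,-296,48,7)])
```

```text
0.5580986304620227 31.071617603302002
t 20.4 now [ 584.1 -295.5  140.6] 7.0
(587, -296, 48, 7) 0 dp [0.07, 0.02, 2.32] rz -0.0
```

View pics/w8.png

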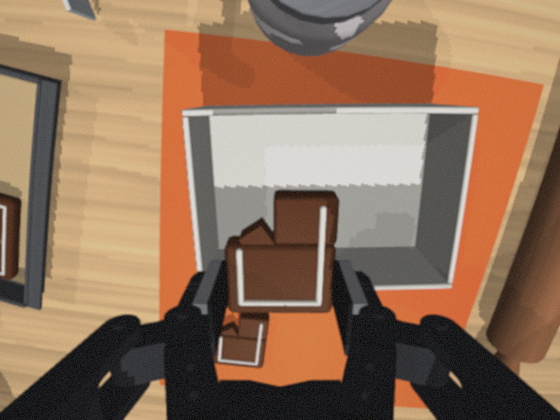

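The piece is over the tub's left part, whose rim spans (185–475, 108–288). Lowering and releasing.

Request:
play_rows --dp '[[0.08,0,0.6],[0.08,0,1.2],[0.08,0,1.8],[0.08,0,2.2],[0.08,0,2.3]]' --rot '[[0,0,0],[0,0,0],[0,0,0],[0,0,0],[0,0,0]]'

```text
clock: 20.77
eef_pos: [585.7, -293.7, 45.7]
tcp_rot: [-3.139, 0.004, 0.124]
contact_force: [-1.8, -0.8, -1.5]
opening: 0.556
grasp_force: 31.1
```

Request:
play_rows --dp '[[0,0,0],[0,0,0],[0,0,0],[0,0,0],[0,0,0]]' --rot '[[0,0,0],[0,0,0],[0,0,0],[0,0,0],[0,0,0]]' --fingers 0.75

```text
clock: 21.18
eef_pos: [587.8, -296.6, 49.7]
tcp_rot: [3.141, -0.002, 0.122]
contact_force: [0.0, -0.2, -0.1]
opening: 0.75
grasp_force: 0.0
```

Request:
play_rows --dp '[[0,0,-0.6],[0,0,-1.4],[0,0,-2.2],[0,0,-2.3],[0,0,-2.3]]' --rot '[[0,0,0],[0,0,0],[0,0,0],[0,0,0],[0,0,0]]'

```text
clock: 21.6
eef_pos: [588.8, -297.4, 143.9]
tcp_rot: [3.138, -0.005, 0.122]
contact_force: [0.6, 0.2, -0.5]
opening: 0.75
grasp_force: 0.0
```

Run:
```python
from h import *
plan([(429,-275,138,0)])
```

```text
t 21.6 now [ 588.8 -297.4  143.9] 7.0
(429, -275, 138, 0) 0 dp [-3.9, -1.04, 0.15] rz 1.16
```

Request:
play_rows --dp '[[-0.9,-0.25,0],[-1.8,-0.5,0],[-2.7,-0.75,0.1],[-3.5,-0.95,0.1],[-3.9,-1.04,0.1]]' --rot '[[0,0,0.3],[0,0,0.6],[0,0,0.9],[0,0,1.16],[0,0,1.16]]' --fingers 1.0

```text
clock: 22.02
eef_pos: [422.2, -272.1, 134.7]
tcp_rot: [-3.139, 0.005, -0.002]
contact_force: [-0.0, 1.0, 0.2]
opening: 0.997
grasp_force: 0.0
```

Request:
play_rows --dp '[[0,0,0],[0,0,0],[0,0,0]]' --rot '[[0,0,0],[0,0,0],[0,0,0]]'

```text
clock: 22.27
eef_pos: [428.3, -274.5, 136.4]
tcp_rot: [3.141, -0.001, 0.0]
contact_force: [-0.3, 1.2, -0.2]
opening: 1.002
grasp_force: 0.0
```

Run:
```python
from h import *
f=grab('wrist'); save(f,'w9.png')
print(biscuit(f,(440,-275),14,60))
plan([(429,-275,7,0)])
```

```text
(array([ 439.3, -274.9]), array([49.5, 58.3]), -0.5, np.int32(3908))
t 22.3 now [ 428.5 -274.4  136.4] 0.0
(429, -275, 7, 0) 0 dp [0.01, 0.01, 3.24] rz 0.01
```

Confirmed: the piece is 58x50 at (439,-275), so I'm picking it up.

Request:
play_rows --dp '[[0,0.01,0.9],[0,0.01,1.8],[0,0.01,2.5],[0,0.01,3.0],[0,0.01,3.22]]' --rot '[[0,0,0],[0,0,0],[0,0,0],[0,0,0],[0,0,0]]'

```text
clock: 22.73
eef_pos: [426.8, -273.6, 4.6]
tcp_rot: [-3.14, 0.003, 0.001]
contact_force: [-0.7, 1.0, -0.4]
opening: 1.001
grasp_force: 0.0
```

Request:
play_rows --dp '[[0,0,0],[0,0,0],[0,0,0],[0,0,0],[0,0,0]]' --rot '[[0,0,0],[0,0,0],[0,0,0],[0,0,0],[0,0,0]]' --fingers 0.0

```text
clock: 23.15
eef_pos: [428.4, -275.1, 9.1]
tcp_rot: [3.14, -0.002, 0.0]
contact_force: [0.1, 0.6, 4.3]
opening: 0.562
grasp_force: 31.2
```

Request:
play_rows --dp '[[0,0,0],[0,0,-0.8],[0,0,-1.7],[0,0,-2.6],[0,0,-3.3]]' --rot '[[0,0,0],[0,0,0],[0,0,0],[0,0,0],[0,0,0]]'

```text
clock: 23.57
eef_pos: [427.6, -274.8, 142.8]
tcp_rot: [3.14, -0.002, 0.0]
contact_force: [1.4, -0.5, -0.7]
opening: 0.564
grasp_force: 31.0
```

Run:
```python
from h import *
s=telemetry.sense(); print(s['opening'],s['grasp_force'])
plan([(590,-356,145,7),(590,-356,52,7)])
```

```text
0.5638292264392698 30.994012355804443
t 23.6 now [ 427.6 -274.8  142.8] 0.0
(590, -356, 145, 7) 0 dp [2.03, 1.02, -0.03] rz -0.58
(590, -356, 145, 7) 1 dp [1.96, 1.14, -0.03] rz -0.58
(590, -356, 52, 7) 0 dp [0.0, 0.0, 2.33] rz -0.0
```

Request:
play_rows --dp '[[0.5,0.25,0],[1.0,0.5,0],[1.5,0.75,0],[2.03,1.02,0],[2.03,1.02,0]]' --rot '[[0,0,-0.2],[0,0,-0.4],[0,0,-0.58],[0,0,-0.58],[0,0,-0.58]]'

```text
clock: 23.98
eef_pos: [512.3, -317.4, 141.0]
tcp_rot: [3.139, -0.004, 0.061]
contact_force: [-0.5, -0.3, -0.6]
opening: 0.566
grasp_force: 31.0
```

Request:
play_rows --dp '[[0.5,0.3,0],[1.0,0.6,0],[1.5,0.9,0],[1.96,1.14,0],[1.96,1.14,0]]' --rot '[[0,0,-0.2],[0,0,-0.4],[0,0,-0.58],[0,0,-0.58],[0,0,-0.58]]'

```text
clock: 24.4
eef_pos: [592.2, -357.3, 140.3]
tcp_rot: [3.14, -0.003, 0.122]
contact_force: [-0.9, 0.6, -0.5]
opening: 0.568
grasp_force: 31.0
```

Request:
play_rows --dp '[[0,0,0],[0,0,0.5],[0,0,1.2],[0,0,1.8],[0,0,2.3]]' --rot '[[0,0,0],[0,0,0],[0,0,0],[0,0,0],[0,0,0]]'

```text
clock: 24.82
eef_pos: [587.4, -354.9, 46.4]
tcp_rot: [-3.14, 0.002, 0.122]
contact_force: [-0.0, -0.3, -0.7]
opening: 0.562
grasp_force: 31.0
```

Request:
play_rows --dp '[[0,0,0],[0,0,0],[0,0,0],[0,0,0],[0,0,0]]' --rot '[[0,0,0],[0,0,0],[0,0,0],[0,0,0],[0,0,0]]' --fingers 0.75

```text
clock: 25.23
eef_pos: [590.2, -356.5, 49.5]
tcp_rot: [3.14, -0.002, 0.122]
contact_force: [0.3, -0.2, 0.3]
opening: 0.75
grasp_force: 0.0
```

Request:
play_rows --dp '[[0,0,-0.6],[0,0,-1.4],[0,0,-2.2],[0,0,-2.5],[0,0,-2.5]]' --rot '[[0,0,0],[0,0,0],[0,0,0],[0,0,0],[0,0,0]]'

```text
clock: 25.65
eef_pos: [591.8, -357.4, 152.9]
tcp_rot: [3.137, -0.006, 0.122]
contact_force: [0.3, -0.8, 0.4]
opening: 0.748
grasp_force: 0.0
```

Run:
```python
from h import *
plan([(490,0,145,0),(431,399,138,-1)])
```

```text
t 25.6 now [ 591.8 -357.4  152.9] 7.0
(490, 0, 145, 0) 0 dp [-0.48, -3.06, 0.07] rz 0.39
(490, 0, 145, 0) 1 dp [-0.6, -3.04, 0.07] rz 0.39
(490, 0, 145, 0) 2 dp [-0.73, -3.01, 0.07] rz 0.39
(431, 399, 138, -1) 0 dp [-0.49, -3.32, 0.06] rz 0.06
(431, 399, 138, -1) 1 dp [-0.51, -3.32, 0.06] rz 0.06
(431, 399, 138, -1) 2 dp [-0.53, -3.32, 0.06] rz 0.06
```

Request:
play_rows --dp '[[-0.1,-0.75,0],[-0.25,-1.5,0],[-0.4,-2.3,0],[-0.48,-3.06,0],[-0.48,-3.06,0]]' --rot '[[0,0,0.1],[0,0,0.2],[0,0,0.39],[0,0,0.39],[0,0,0.39]]' --fingers 1.0

```text
clock: 26.07
eef_pos: [553.0, -232.1, 146.7]
tcp_rot: [-3.139, 0.003, 0.083]
contact_force: [-0.2, 0.7, 0.2]
opening: 1.002
grasp_force: 0.0
```

Request:
play_rows --dp '[[-0.15,-0.75,0],[-0.3,-1.5,0],[-0.45,-2.3,0],[-0.6,-3.04,0],[-0.6,-3.04,0]]' --rot '[[0,0,0.1],[0,0,0.2],[0,0,0.39],[0,0,0.39],[0,0,0.39]]'

```text
clock: 26.48
eef_pos: [519.4, -113.8, 146.9]
tcp_rot: [-3.14, 0.003, 0.042]
contact_force: [0.0, -0.3, 0.2]
opening: 0.997
grasp_force: 0.0
```

Request:
play_rows --dp '[[-0.2,-0.75,0],[-0.4,-1.5,0.07],[-0.55,-2.3,0.07],[-0.73,-3.01,0.07],[-0.73,-3.01,0.07]]' --rot '[[0,0,0.1],[0,0,0.2],[0,0,0.39],[0,0,0.39],[0,0,0.39]]'

```text
clock: 26.9
eef_pos: [486.2, 4.6, 144.4]
tcp_rot: [-3.141, 0.002, 0.001]
contact_force: [0.1, -0.6, -0.3]
opening: 0.998
grasp_force: 0.0
```

Request:
play_rows --dp '[[-0.1,-0.8,0],[-0.25,-1.65,0.1],[-0.4,-2.5,0.1],[-0.5,-3.32,0.1],[-0.5,-3.32,0.1]]' --rot '[[0,0,0],[0,0,0],[0,0,0],[0,0,0],[0,0,0]]'

```text
clock: 27.32
eef_pos: [468.0, 138.1, 140.8]
tcp_rot: [-3.14, -0.001, 0.002]
contact_force: [1.1, -0.8, 0.3]
opening: 0.997
grasp_force: 0.0
```

Request:
play_rows --dp '[[-0.1,-0.8,0],[-0.25,-1.65,0.1],[-0.4,-2.5,0.1],[-0.5,-3.32,0.1],[-0.5,-3.32,0.1]]' --rot '[[0,0,0],[0,0,0],[0,0,0],[0,0,0],[0,0,0]]'

```text
clock: 27.73
eef_pos: [448.7, 271.3, 136.9]
tcp_rot: [-3.14, -0.002, 0.002]
contact_force: [0.4, -0.1, 0.6]
opening: 1.003
grasp_force: 0.0
```

Request:
play_rows --dp '[[-0.1,-0.8,0],[-0.25,-1.65,0.1],[-0.4,-2.5,0.1],[-0.5,-3.32,0.1],[-0.5,-3.32,0.1]]' --rot '[[0,0,0.06],[0,0,0.1],[0,0,0.1],[0,0,0.1],[0,0,0.1]]'

```text
clock: 28.15
eef_pos: [428.9, 404.3, 132.9]
tcp_rot: [-3.139, -0.002, -0.009]
contact_force: [-0.5, -0.4, 1.0]
opening: 1.0
grasp_force: 0.0
```

Request:
play_rows --dp '[[0,0,0],[0,0,0],[0,0,0]]' --rot '[[0,0,0],[0,0,0],[0,0,0]]'

```text
clock: 28.4
eef_pos: [428.5, 398.4, 132.6]
tcp_rot: [3.141, 0.0, -0.012]
contact_force: [-0.4, 0.5, -0.1]
opening: 1.001
grasp_force: 0.0
```

Run:
```python
from h import *
f=grab('wrist'); save(f,'w10.png')
print(biscuit(f,(442,397),14,60))
plan([(431,397,7,0)])
```

```text
(array([441.3, 398.6]), array([48.5, 58.3]), -3.1, np.int32(3952))
t 28.4 now [428.5 398.5 132.7] -0.7
(431, 397, 7, 0) 0 dp [0.06, 0.04, 3.14] rz -0.12
```

Confirmed at (441,399) with yaw -3°. The grip point is (430.5,399).

Request:
play_rows --dp '[[0.05,0,0.9],[0.05,0,1.8],[0.05,0,2.5],[0.05,0,3.0],[0.05,0,3.12]]' --rot '[[0,0,0.3],[0,0,0.3],[0,0,0.3],[0,0,0.3],[0,0,0.3]]'

```text
clock: 28.87
eef_pos: [428.7, 397.2, 4.9]
tcp_rot: [3.138, 0.004, -0.044]
contact_force: [-0.5, -0.3, -0.7]
opening: 1.0
grasp_force: 0.0
```

Request:
play_rows --dp '[[0,0,0],[0,0,0],[0,0,0],[0,0,0],[0,0,0]]' --rot '[[0,0,0],[0,0,0],[0,0,0],[0,0,0],[0,0,0]]' --fingers 0.0

```text
clock: 29.28
eef_pos: [431.1, 400.7, 10.2]
tcp_rot: [-3.14, -0.002, -0.043]
contact_force: [0.2, -2.5, 5.3]
opening: 0.564
grasp_force: 30.2
```

Request:
play_rows --dp '[[0,0,0],[0,0,-0.8],[0,0,-1.7],[0,0,-2.6],[0,0,-3.4]]' --rot '[[0,0,0],[0,0,0],[0,0,0],[0,0,0],[0,0,0]]'

```text
clock: 29.7
eef_pos: [430.4, 400.4, 147.4]
tcp_rot: [-3.14, -0.002, -0.043]
contact_force: [0.4, -0.1, -0.5]
opening: 0.557
grasp_force: 30.9
```

Run:
```python
from h import *
s=telemetry.sense(); print(s['opening'],s['grasp_force'])
plan([(587,-327,145,7),(587,-327,65,7)])
```

```text
0.5568112383059443 30.863996744155884
t 29.7 now [430.4 400.4 147.4] -2.4
(587, -327, 145, 7) 0 dp [0.94, 3.6, 0.01] rz -0.31
(587, -327, 145, 7) 1 dp [0.82, 3.63, 0.01] rz -0.31
(587, -327, 145, 7) 2 dp [0.7, 3.65, 0.01] rz -0.31
(587, -327, 145, 7) 3 dp [0.58, 3.68, 0.01] rz -0.31
(587, -327, 145, 7) 4 dp [0.46, 3.69, 0.01] rz -0.31
(587, -327, 65, 7) 0 dp [0.0, 0.0, 2.0] rz -0.0
```

Request:
play_rows --dp '[[0.2,0.9,0],[0.45,1.8,0],[0.7,2.7,0],[0.94,3.6,0],[0.94,3.6,0]]' --rot '[[0,0,-0.1],[0,0,-0.2],[0,0,-0.3],[0,0,-0.31],[0,0,-0.31]]'

```text
clock: 30.12
eef_pos: [462.1, 249.6, 145.3]
tcp_rot: [3.14, -0.001, -0.012]
contact_force: [0.4, 0.6, -0.9]
opening: 0.557
grasp_force: 30.9
```

Request:
play_rows --dp '[[0.2,0.9,0],[0.4,1.8,0],[0.6,2.7,0],[0.82,3.63,0],[0.82,3.63,0]]' --rot '[[0,0,-0.1],[0,0,-0.2],[0,0,-0.3],[0,0,-0.31],[0,0,-0.31]]'

```text
clock: 30.53
eef_pos: [494.2, 104.3, 145.3]
tcp_rot: [3.14, -0.002, 0.019]
contact_force: [-0.1, 0.4, -1.1]
opening: 0.554
grasp_force: 31.0
```

Request:
play_rows --dp '[[0.2,0.9,0],[0.35,1.8,0],[0.5,2.7,0],[0.7,3.65,0],[0.7,3.65,0]]' --rot '[[0,0,-0.1],[0,0,-0.2],[0,0,-0.3],[0,0,-0.31],[0,0,-0.31]]'

```text
clock: 30.95
eef_pos: [526.2, -41.2, 145.6]
tcp_rot: [3.14, -0.004, 0.052]
contact_force: [0.1, 0.4, -0.1]
opening: 0.559
grasp_force: 31.0
```

Request:
play_rows --dp '[[0.15,0.9,0],[0.3,1.8,0],[0.45,2.7,0],[0.58,3.68,0],[0.58,3.68,0]]' --rot '[[0,0,-0.1],[0,0,-0.2],[0,0,-0.3],[0,0,-0.31],[0,0,-0.31]]'

```text
clock: 31.37
eef_pos: [557.6, -187.4, 145.6]
tcp_rot: [3.138, -0.004, 0.085]
contact_force: [0.5, 0.4, -1.1]
opening: 0.554
grasp_force: 31.1
```

Request:
play_rows --dp '[[0.1,0.9,0],[0.2,1.8,0],[0.35,2.7,0],[0.46,3.69,0],[0.46,3.69,0]]' --rot '[[0,0,-0.1],[0,0,-0.2],[0,0,-0.3],[0,0,-0.31],[0,0,-0.31]]'

```text
clock: 31.78
eef_pos: [588.5, -333.5, 145.6]
tcp_rot: [3.137, -0.004, 0.117]
contact_force: [-0.2, 0.7, 0.5]
opening: 0.558
grasp_force: 31.1
```

Request:
play_rows --dp '[[0,0,0],[0,0,0]]' --rot '[[0,0,0],[0,0,0]]'

```text
clock: 31.95
eef_pos: [586.5, -326.8, 144.4]
tcp_rot: [-3.141, -0.0, 0.119]
contact_force: [-0.7, 0.2, -0.3]
opening: 0.554
grasp_force: 31.1
```

Run:
```python
from h import *
s=telemetry.sense(); print(s['opening'],s['grasp_force'])
plan([(587,-327,65,7)])
```

```text
0.5542159148336597 31.130458116531372
t 31.9 now [ 586.5 -326.8  144.4] 6.8
(587, -327, 65, 7) 0 dp [0.01, 0.01, 1.99] rz -0.03
```

Request:
play_rows --dp '[[0,0,0.5],[0,0,1.0],[0,0,1.5],[0,0,1.9],[0,0,2.0]]' --rot '[[0,0,0],[0,0,0],[0,0,0],[0,0,0],[0,0,0]]'

```text
clock: 32.37
eef_pos: [585.0, -324.7, 61.8]
tcp_rot: [-3.139, 0.003, 0.121]
contact_force: [-0.5, 0.2, -0.5]
opening: 0.558
grasp_force: 31.1
```

Request:
play_rows --dp '[[0,0,0],[0,0,0],[0,0,0],[0,0,0],[0,0,0]]' --rot '[[0,0,0],[0,0,0],[0,0,0],[0,0,0],[0,0,0]]' --fingers 0.75

```text
clock: 32.78
eef_pos: [587.0, -327.7, 65.2]
tcp_rot: [3.141, -0.001, 0.12]
contact_force: [-0.2, -0.0, -0.3]
opening: 0.752
grasp_force: 0.0
```

Request:
play_rows --dp '[[0,0,-0.6],[0,0,-1.4],[0,0,-2.2],[0,0,-2.7],[0,0,-2.7]]' --rot '[[0,0,0],[0,0,0],[0,0,0],[0,0,0],[0,0,0]]'

```text
clock: 33.2
eef_pos: [589.1, -329.0, 178.2]
tcp_rot: [3.136, -0.007, 0.12]
contact_force: [0.1, -0.2, 0.1]
opening: 0.746
grasp_force: 0.0
```

Request:
play_rows --dp '[[-0.8,0,0],[-1.7,0,0],[-2.6,0,0],[-3.4,0,0],[-4,0,0]]' --rot '[[0,0,0],[0,0,0],[0,0,0],[0,0,0],[0,0,0]]'

```text
clock: 33.62
eef_pos: [424.8, -346.2, 171.7]
tcp_rot: [-3.141, 0.001, 0.119]
contact_force: [-0.1, -0.4, 0.2]
opening: 0.749
grasp_force: 0.0
```

Request:
play_rows --dp '[[-0.4,0,0],[-0.8,0,0],[-1.2,0,0],[-1.5,0,0],[-1.5,0,0]]' --rot '[[0,0,0],[0,0,0],[0,0,0],[0,0,0],[0,0,0]]'

```text
clock: 34.03
eef_pos: [366.2, -353.7, 171.9]
tcp_rot: [-3.141, 0.001, 0.119]
contact_force: [-1.2, -0.3, -0.3]
opening: 0.748
grasp_force: 0.0
```

Run:
```python
from h import *
import pickle
f=grab('top'); pickle.dump(f,open('top1.pkl','wb'))
c=cv2.resize(f['color'][130:270,170:430,::-1],None,fx=3,fy=3,interpolation=cv2.INTER_CUBIC) ; cv2.imwrite('pics/top1.png',c)
```

```text
(no output)
```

View pics/top1.png

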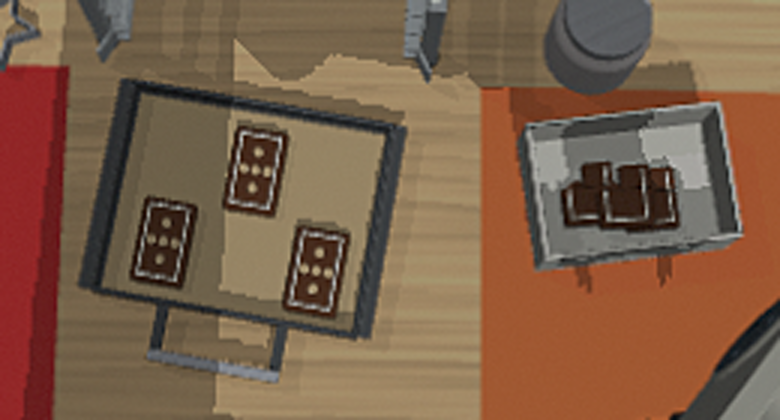

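All three wholes lie flat and apart in the tray, at (257,170), (163,242) and (316,270). All three broken pieces are in the tub at (620,195). Next I'll refit the tray and plan the handle grasp.

Run:
```python
from h import *
import pickle
from scipy.optimize import least_squares
f=pickle.load(open('top1.pkl','rb'))
L=np.array([(100,135,26),(100,-135,26),(-100,135,26),(-100,-135,26),(-153,60,30),(-153,-60,30)],float)
px=np.array([(122,80),(405,127),(80,288),(365,340),(149,357),(278,380)])/3+[170,130]
def g(q):
    c,s=np.cos(q[2]),np.sin(q[2]); return (w2p(f,np.c_[c*L[:,0]-s*L[:,1]+q[0],s*L[:,0]+c*L[:,1]+q[1],L[:,2]])-px).ravel()
o=least_squares(g,[575,21,-.16]); x,y,a=o.x; print(x,y,np.degrees(a),np.round(o.fun,1))
h=np.array([x-148*np.cos(a),y-148*np.sin(a)]); print('handle',h)
plan([(h[0],h[1],120,90+np.degrees(a))])
```

```text
575.6334677758724 21.886292427818088 -9.116069584409374 [-0.5 -0.7  0.7 -0.3 -0.9 -0.2  1.8 -0.3 -1.   0.6 -0.1  0.7]
handle [429.50279513  45.33467216]
t 34.1 now [ 367.5 -354.   172.1] 6.8
(np.float64(429.5027951296063), np.float64(45.334672157552276), 120, np.float64(80.88393041559063)) 0 dp [0.91, -3.24, 0.43] rz -4.12
(np.float64(429.5027951296063), np.float64(45.334672157552276), 120, np.float64(80.88393041559063)) 1 dp [2.18, -2.57, 0.43] rz -4.12
(np.float64(429.5027951296063), np.float64(45.334672157552276), 120, np.float64(80.88393041559063)) 2 dp [3.05, -1.42, 0.43] rz -4.12
```

Request:
play_rows --dp '[[0.2,-0.7,0],[0.4,-1.4,0.1],[0.6,-2.1,0.2],[0.8,-2.8,0.3],[0.91,-3.24,0.43]]' --rot '[[0,0,-0.8],[0,0,-1.7],[0,0,-2.6],[0,0,-3.4],[0,0,-4.12]]' --fingers 0.45 --grip_force 70

```text
clock: 34.5
eef_pos: [389.8, -218.6, 154.9]
tcp_rot: [3.141, -0.001, 0.556]
contact_force: [0.0, -0.0, 0.2]
opening: 0.45
grasp_force: 0.0
```

Request:
play_rows --dp '[[0.4,-0.5,0],[0.9,-1.0,0.1],[1.3,-1.6,0.2],[1.8,-2.1,0.3],[2.18,-2.57,0.43]]' --rot '[[0,0,-0.8],[0,0,-1.7],[0,0,-2.6],[0,0,-3.4],[0,0,-4.12]]'

```text
clock: 34.92
eef_pos: [410.7, -85.6, 137.9]
tcp_rot: [3.14, -0.001, 0.987]
contact_force: [0.2, -1.1, -0.5]
opening: 0.446
grasp_force: 0.0
```

Request:
play_rows --dp '[[0.6,-0.3,0],[1.2,-0.6,0.1],[1.8,-0.9,0.2],[2.4,-1.2,0.3],[3.05,-1.42,0.43]]' --rot '[[0,0,-0.8],[0,0,-1.7],[0,0,-2.6],[0,0,-3.4],[0,0,-4.12]]'

```text
clock: 35.33
eef_pos: [430.1, 47.6, 120.5]
tcp_rot: [3.141, -0.0, 1.419]
contact_force: [0.2, -0.1, 0.6]
opening: 0.449
grasp_force: 0.0
```

Request:
play_rows --dp '[[0,0,0],[0,0,0],[0,0,0],[0,0,0]]' --rot '[[0,0,0],[0,0,0],[0,0,0],[0,0,0]]'

```text
clock: 35.67
eef_pos: [429.7, 45.1, 120.6]
tcp_rot: [3.142, 0.0, 1.413]
contact_force: [0.7, -0.2, 0.6]
opening: 0.449
grasp_force: 0.0
```

Run:
```python
from h import *
f=grab('wrist'); save(f,'w11.png')
a=np.radians(-9.1)
T=lambda x,y,z:(575.6+np.cos(a)*x-np.sin(a)*y,21.9+np.sin(a)*x+np.cos(a)*y,z)
print(np.round(w2p(f,[T(-153,60,30),T(-153,-60,30),T(-143,60,30),T(-143,-60,30)])).tolist())
plan([(429.5,45.3,50,80.9)])
```

```text
[[271.0, 125.0], [272.0, 286.0], [286.0, 125.0], [285.0, 286.0]]
t 35.7 now [429.7  44.9 120.6] 80.9
(429.5, 45.3, 50, 80.9) 0 dp [0.01, -0.01, 1.76] rz 0.0
```

View pics/w11.png

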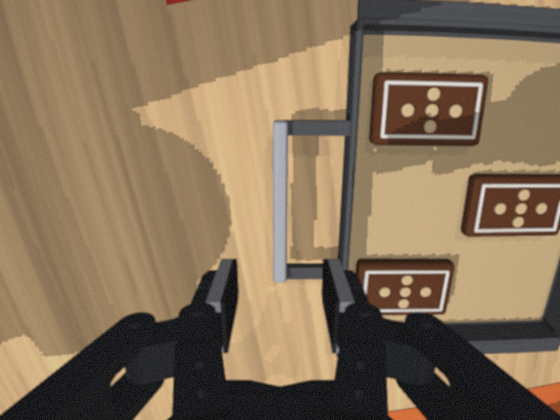

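The handle bar is at columns 274–287, rows 122–282, within 2–3 mm of the prediction. Descending and gripping.

Request:
play_rows --dp '[[0.05,-0.03,0.7],[0.05,-0.03,1.4],[0.05,-0.03,2.1],[0.05,-0.03,2.6],[0.05,-0.03,2.8]]' --rot '[[0,0,0],[0,0,0],[0,0,0],[0,0,0],[0,0,0]]'

```text
clock: 36.13
eef_pos: [427.3, 46.8, 6.5]
tcp_rot: [-3.139, 0.001, 1.412]
contact_force: [0.0, -1.1, -0.5]
opening: 0.45
grasp_force: 0.0
```

Request:
play_rows --dp '[[0,0,0],[0,0,0],[0,0,0],[0,0,0],[0,0,0]]' --rot '[[0,0,0],[0,0,0],[0,0,0],[0,0,0],[0,0,0]]' --fingers 0.0

```text
clock: 36.55
eef_pos: [429.5, 47.7, 9.4]
tcp_rot: [3.14, -0.001, 1.414]
contact_force: [-1.2, -1.2, 1.7]
opening: 0.098
grasp_force: 69.0
```

Run:
```python
from h import *
s=telemetry.sense(); print(s['opening'],s['grasp_force'])
a=np.radians(-2.92); P=lambda x:(728.8+np.cos(a)*x,4+np.sin(a)*x)
z=s['eef_pos'][2]
plan([(*P(-290),z,87.08),(*P(-190),z,87.08),(*P(-46),z,87.08)])
```

```text
0.09812212397619899 68.95651817321777
t 36.5 now [429.5  47.7   9.4] 81.0
(np.float64(439.1765255392851), np.float64(18.77305118462763), np.float64(9.424393705352895), 87.08) 0 dp [-0.68, 0.35, -0.0] rz -1.01
(np.float64(539.0466891464281), np.float64(13.67889560372155), np.float64(9.424393705352895), 87.08) 0 dp [-0.0, 2.5, -0.0] rz -0.0
(np.float64(682.8597247407141), np.float64(6.343311567216796), np.float64(9.424393705352895), 87.08) 0 dp [-0.0, 3.6, -0.0] rz -0.0
```

Request:
play_rows --dp '[[-0.12,0.07,0],[-0.26,0.14,0],[-0.4,0.21,0],[-0.54,0.28,0],[-0.68,0.35,0]]' --rot '[[0,0,-0.2],[0,0,-0.4],[0,0,-0.6],[0,0,-0.8],[0,0,-1.01]]'

```text
clock: 36.97
eef_pos: [438.7, 18.8, 9.4]
tcp_rot: [3.141, -0.0, 1.521]
contact_force: [-2.3, 3.3, 4.9]
opening: 0.099
grasp_force: 69.4
```

Request:
play_rows --dp '[[0,0,0],[0,0,0],[0,0,0]]' --rot '[[0,0,0],[0,0,0],[0,0,0]]'

```text
clock: 37.22
eef_pos: [439.2, 18.6, 9.4]
tcp_rot: [3.139, 0.0, 1.519]
contact_force: [0.4, -1.2, 6.6]
opening: 0.101
grasp_force: 69.6
```

Run:
```python
from h import *
import pickle
s=telemetry.sense(); print(s['eef_pos'],np.degrees(s['tcp_rot'][2]),s['opening'],s['grasp_force'])
f=grab('top'); pickle.dump(f,open('top2.pkl','wb'))
c=cv2.resize(f['color'][40:270,170:340,::-1],None,fx=2.6,fy=2.6,interpolation=cv2.INTER_CUBIC) ; cv2.imwrite('pics/top2.png',c)
```

```text
[439.24658553  18.63849357   9.39212722] 87.04406688912063 0.10100206650070673 69.62098360061646
```

View pics/top2.png

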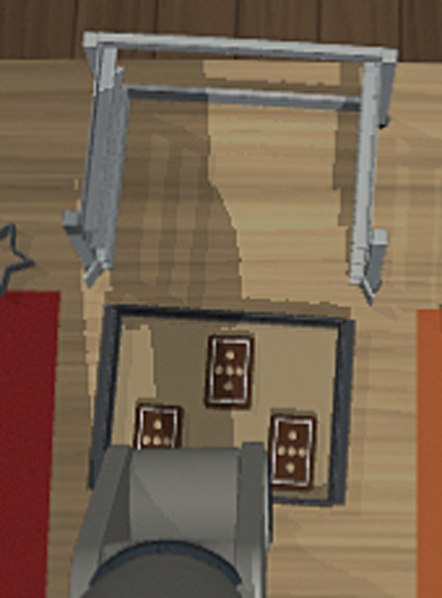

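The tray is now parallel to the rack: rear corners at (105,305) and (355,322), flare tips at (92,284) and (371,300). I'll check the lateral offset numerically.

Run:
```python
from h import *
import pickle
from scipy.optimize import least_squares
f=pickle.load(open('top2.pkl','rb'))
L=np.array([(100,135,26),(100,-135,26),(-100,135,26),(-100,-135,26)],float)
px=np.array([(105,305),(355,321),(90,488),(344,504)])/2.6+[170,40]
def g(q):
    c,s=np.cos(q[2]),np.sin(q[2]); return (w2p(f,np.c_[c*L[:,0]-s*L[:,1]+q[0],s*L[:,0]+c*L[:,1]+q[1],L[:,2]])-px).ravel()
o=least_squares(g,[587,12,-.05]); x,y,a=o.x; print(x,y,np.degrees(a),np.round(o.fun,1))
b=np.radians(-2.92);d=np.array([x-728.8,y-4]); print('in rack',np.cos(b)*d[0]+np.sin(b)*d[1],-np.sin(b)*d[0]+np.cos(b)*d[1])
```

```text
586.0240301514382 9.093384398314262 -2.792588611464 [-0.1 -0.2  0.4 -0.6 -0.9  0.3  0.6  0.5]
in rack -142.85005960502764 -2.186458704496137
```

Request:
play_rows --dp '[[0.03,0.2,0],[0.03,0.5,0],[0.03,0.9,0],[0.03,1.3,0],[0.03,1.6,0]]' --rot '[[0,0,0],[0,0,0],[0,0,0],[0,0,0],[0,0,0]]'

```text
clock: 37.68
eef_pos: [503.2, 16.9, 9.4]
tcp_rot: [3.141, -0.0, 1.519]
contact_force: [-5.5, 0.9, 12.0]
opening: 0.097
grasp_force: 70.3
```

Request:
play_rows --dp '[[0,0.3,0],[0,0.6,0],[0,0.9,0],[0,1.2,0],[0,1.5,0]]' --rot '[[0,0,0],[0,0,0],[0,0,0],[0,0,0],[0,0,0]]'

```text
clock: 38.1
eef_pos: [562.0, 13.9, 9.4]
tcp_rot: [-3.141, 0.0, 1.519]
contact_force: [-4.9, 0.7, 9.0]
opening: 0.096
grasp_force: 70.0
```

Run:
```python
from h import *
s=telemetry.sense(); print(s['contact_force'],s['wrist_torque'],s['opening'],s['grasp_force'])
a=np.radians(-2.92); P=lambda x:(728.8+np.cos(a)*x,4+np.sin(a)*x)
plan([(*P(-46),9.4,87.08)])
```

```text
[-4.85318069  0.67683146  9.02132543] [ 0.02527309  0.72952629 -0.03141168] 0.09648207977972785 70.04487633705139
t 38.1 now [562.   13.9   9.4] 87.0
(np.float64(682.8597247407141), np.float64(6.343311567216796), 9.4, 87.08) 0 dp [-0.03, 3.03, 0.0] rz -0.01
```

It slides in freely with only 5 N of resistance and no side load. Continuing.

Request:
play_rows --dp '[[-0.01,0.3,0],[-0.02,0.6,0],[-0.03,0.9,0],[-0.03,1.2,0],[-0.03,1.5,0]]' --rot '[[0,0,0],[0,0,0],[0,0,0],[0,0,0],[0,0,0]]'

```text
clock: 38.52
eef_pos: [622.0, 9.6, 9.4]
tcp_rot: [-3.141, -0.0, 1.519]
contact_force: [-5.5, 0.1, 7.8]
opening: 0.099
grasp_force: 69.8
```

Request:
play_rows --dp '[[0,0.3,0],[0,0.6,0],[0,0.85,0],[0,1.1,0],[0,1.3,0]]' --rot '[[0,0,0],[0,0,0],[0,0,0],[0,0,0],[0,0,0]]'

```text
clock: 38.93
eef_pos: [674.3, 7.0, 9.5]
tcp_rot: [-3.141, -0.0, 1.519]
contact_force: [-4.2, -0.1, 8.1]
opening: 0.101
grasp_force: 69.8
```

Request:
play_rows --dp '[[0,0.05,0],[0,0.1,0],[0,0.15,0],[0,0.2,0],[0,0.22,0]]' --rot '[[0,0,0],[0,0,0],[0,0,0],[0,0,0],[0,0,0]]'

```text
clock: 39.35
eef_pos: [682.3, 6.5, 9.5]
tcp_rot: [-3.141, -0.0, 1.519]
contact_force: [-4.4, 0.4, 8.2]
opening: 0.102
grasp_force: 70.1
```

Not touching the stop yet, so I'll push on in small steps until the force rises.

Request:
play_rows --dp '[[0,0.03,0],[0,0.06,0],[0,0.09,0],[0,0.12,0],[0,0.12,0]]' --rot '[[0,0,0],[0,0,0],[0,0,0],[0,0,0],[0,0,0]]'

```text
clock: 39.77
eef_pos: [684.0, 6.3, 9.4]
tcp_rot: [-3.135, 0.0, 1.519]
contact_force: [-16.3, 0.7, 18.8]
opening: 0.098
grasp_force: 71.4
```

The force rose at x = 684, where 683 was predicted, so the tray is against the stop. Releasing and retreating upward.

Request:
play_rows --dp '[[0,-0.04,0],[0,-0.04,0],[0,-0.04,0],[0,-0.04,0],[0,-0.04,0]]' --rot '[[0,0,0],[0,0,0],[0,0,0],[0,0,0],[0,0,0]]' --fingers 0.4

```text
clock: 40.18
eef_pos: [686.3, 6.1, 8.5]
tcp_rot: [3.141, -0.0, 1.52]
contact_force: [-0.7, -0.3, -0.2]
opening: 0.398
grasp_force: 0.0
```

Request:
play_rows --dp '[[0,0,-0.4],[0,0,-1.1],[0,0,-1.9],[0,0,-2.8],[0,0,-3.6]]' --rot '[[0,0,0],[0,0,0],[0,0,0],[0,0,0],[0,0,0]]'

```text
clock: 40.6
eef_pos: [686.1, 6.0, 154.2]
tcp_rot: [3.141, -0.0, 1.52]
contact_force: [0.6, -0.2, 0.1]
opening: 0.401
grasp_force: 0.0
```

Request:
play_rows --dp '[[0,-0.8,0],[0,-1.7,0],[0,-2.6,0],[0,-3.4,0],[0,-4,0]]' --rot '[[0,0,0],[0,0,0],[0,0,0],[0,0,0],[0,0,0]]'

```text
clock: 41.02
eef_pos: [523.3, 14.2, 152.3]
tcp_rot: [-3.14, 0.0, 1.52]
contact_force: [-0.5, 0.4, 1.2]
opening: 0.404
grasp_force: 0.0
```

Request:
play_rows --dp '[[0,-0.8,0],[0,-1.7,0],[0,-2.4,0],[0,-3,0],[0,-3,0]]' --rot '[[0,0,0],[0,0,0],[0,0,0],[0,0,0],[0,0,0]]'

```text
clock: 41.43
eef_pos: [401.3, 20.3, 151.9]
tcp_rot: [-3.138, 0.0, 1.52]
contact_force: [0.5, -0.5, -0.4]
opening: 0.399
grasp_force: 0.0
```

Run:
```python
from h import *
import pickle
f=grab('top'); pickle.dump(f,open('top3.pkl','wb'))
c=cv2.resize(f['color'][40:270,170:430,::-1],None,fx=2.6,fy=2.6,interpolation=cv2.INTER_CUBIC) ; cv2.imwrite('pics/top3.png',c)
a=np.radians(-2.92)
for x,y,z in [(-148+102,0,23),(202,100,26),(202,-100,26)]:
  print((w2p(f,[728.8+np.cos(a)*x-np.sin(a)*y,4+np.sin(a)*x+np.cos(a)*y,z])-[170,40])*2.6)
```

```text
[[227.97755301 315.19796825]]
[[155.42629585  95.22624818]]
[[334.72518969 105.40189626]]
```

View pics/top3.png

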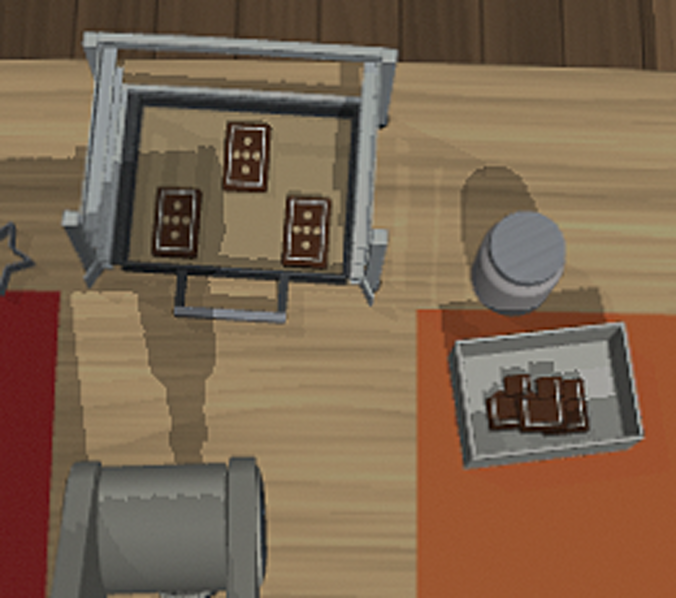

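The tray touches the back stop (handle at (231,313), predicted (228,315)). The three wholes lie flat on it and the three broken pieces are in the tub, so I'm handing it in.

```bash
python3 -c "
from h import *
print(r.sign_off())"
```

```text
the job is handed in; nothing more can be done
None
```

The job is handed in (no verdict was returned): by the last top view all three whole biscuits lie flat on the tray, the tray is home against the back stop, and all three broken ones are in the tub.

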